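# Put the bench optics away in the cabinet drawer

### The job

Pack the optics away: pull the cabinet's drawer well open, stand every post-mounted lens and mirror from the breadboard upright in the drawer's wide bay and set both magnetic bases in its narrow bay, then push the drawer fully shut. The posts are top-heavy: none may tip over at any time, also not while the drawer closes, and the other things on the table stay where they are.

Things in the scene. Friction and masses are not known exactly. Their poses are not given: they have to be found in the camera images.
- post1: Black round lens mount, 42 mm wide, on a thin steel stem (12.7 mm) with a round foot 36 mm across; 105 mm tall, 0.22 kg, top-heavy (centre of mass 70 mm up). Origin: centre of the foot's underside; z up the stem; x square to the two flat faces of the head, 14 mm apart (x = -7 to +7 mm). The head spans z = 63 to 105 mm: grip it by these faces. May be absent.
- post2: Black round lens mount, 42 mm wide, on a thin steel stem (12.7 mm) with a round foot 36 mm across; 105 mm tall, 0.22 kg, top-heavy (centre of mass 70 mm up). Origin: centre of the foot's underside; z up the stem; x square to the two flat faces of the head, 14 mm apart (x = -7 to +7 mm). The head spans z = 63 to 105 mm: grip it by these faces. May be absent.
- post3: Black square mirror mount, 42 mm wide, on a thin steel stem (12.7 mm) with a round foot 36 mm across; 105 mm tall, 0.22 kg, top-heavy (centre of mass 70 mm up). Origin: centre of the foot's underside; z up the stem; x square to the two flat faces of the head, 14 mm apart (x = -7 to +7 mm). The head spans z = 63 to 105 mm: grip it by these faces. May be absent.
- post4: Black square mirror mount, 42 mm wide, on a thin steel stem (12.7 mm) with a round foot 36 mm across; 105 mm tall, 0.22 kg, top-heavy (centre of mass 70 mm up). Origin: centre of the foot's underside; z up the stem; x square to the two flat faces of the head, 14 mm apart (x = -7 to +7 mm). The head spans z = 63 to 105 mm: grip it by these faces. May be absent.
- base1: Magnetic base: a stout grey painted block 44 x 44 mm and 34 mm high with a plain steel post, 14 mm thick, up from its middle to 105 mm; 0.4 kg, bottom-heavy and steady, standing on the table. Origin: centre of its underside; z up, x and y square to its sides. Grip it by the post.
- base2: Magnetic base: a stout grey painted block 44 x 44 mm and 34 mm high with a plain steel post, 14 mm thick, up from its middle to 105 mm; 0.4 kg, bottom-heavy and steady, standing on the table. Origin: centre of its underside; z up, x and y square to its sides. Grip it by the post.
- breadboard: Dark perforated optical breadboard fixed to the table, 230 (x) by 320 (y) by 12.7 mm thick, on which the posts stand at the start; a low aluminium laser (36 mm wide, 36 mm high) is fixed along its far (+x) edge. Origin: centre of its underside.
- cabinet: Low grey instrument cabinet with a clear top, fixed; 280 mm wide (y), 230 mm deep (x), 133 mm high. Origin: on the table under the middle of its front edge; its body runs from there to +x, and its drawer comes out along its own -x, towards the robot.
- drawer (a joint): How far the drawer is out, m: 0 fully shut, 0.20 fully open at its stop. Slide: about 1.5 N friction plus 12 N per m/s; stays where it is left. Its white front (10 mm thick, back face level with the cabinet's front edge when shut) rises to 115 mm above the table. The tray behind it is 202 mm deep (x), its floor 12 mm above the table, its walls and divider 30 mm high above the floor.
- handle (a point): Middle of the drawer's handle, a round steel bar 10 mm thick and 100 mm long, along the cabinet's y, 103 mm above the table and 45 mm out from the drawer's front. It moves with the drawer; axes as the cabinet's.
- post_bay (a point): Middle of the front end (next to the drawer's front, nearest the robot) of the floor of the drawer's wide bay, for the posts: the floor runs 202 mm from here along +x (towards the cabinet's back) and is 158 mm wide (y). Inside the cabinet 115 mm of height is free above it. Moves with the drawer; axes as the cabinet's, z up from the floor.
- base_bay (a point): Middle of the front end (next to the drawer's front, nearest the robot) of the floor of the drawer's narrow bay, for the magnetic bases: the floor runs 202 mm from here along +x (towards the cabinet's back) and is 88 mm wide (y). Inside the cabinet 115 mm of height is free above it. Moves with the drawer; axes as the cabinet's, z up from the floor.
- calculator: Black pocket calculator, 80 x 150 x 14 mm; not part of the job. Origin: its underside or axis.
- driver: Screwdriver lying on the breadboard among the posts; not part of the job. Origin: its underside or axis.
- screw_pot: Small grey pot, 60 mm across, 35 mm high; not part of the job. Origin: its underside or axis.
- pen: Blue pen, 130 mm long; not part of the job. Origin: its underside or axis.
- fork: Dark steel clamping bar, 25 x 60 x 9 mm; not part of the job. Origin: its underside or axis.
- lens_case: Grey plastic case, 70 x 50 x 22 mm; not part of the job. Origin: its underside or axis.

How it is judged:
By the outcome, as a careful person would: the job done as asked, in the order asked, and still so for the second after the job is handed in, with the robot touching nothing.
Of post1, post2, post3, post4 only 2 to 4 are there at a start; the rules pass over those that are not, and their reading is None.
At some moment in a run one of base1, base2 may be knocked a few centimetres aside while the robot is not near it.
It also fails if it takes over 210 s, if anything falls off the work surface, if the arm or the gripper's body presses on something with over 40 N, if the wrist force passes 120 N, or if a joint passes its speed limit or range.

### The arm

A 6-joint arm with a two-finger parallel gripper is mounted at the origin on the work surface. World frame = base frame: x ahead of the robot, y to its left, z up, the work surface at z = 0. Lengths are in mm, angles in rad, forces in N, time in s.
With the tool pointing down it reaches from about 300 to 750 mm from the base axis. Payload 8.5 kg.
Tool frame: the origin (TCP) lies between the finger pads; the fingertips stand 22 mm ahead of it and the grasp point (between the pads) lies 3 mm ahead of it (tip_extent is the distance from the TCP to the fingertips, in mm); z points along the fingers, y is the line along which they close (so a half turn about z gives the same grasp; the last joint's range is limited). The gripper opens to 88 mm and grips with 3 to 60 N. Pads are 18 mm wide; open, the fingers measure 123 mm over their backs; the gripper's body (75 mm by 187 mm) begins 45 mm behind the grasp point.
Start: joints at [1.049, 0.381, 1.297, -0, 1.464, -0.215], TCP at [166.097, 524.302, 260.748] pointing down, gripper open.
Joint ranges: [-3.11, 3.11], [-0.89, 2.33], [0.22, 2.48], [-1.42, 4.56], [0.17, 2.85], [-2.88, 2.88]. Speed limits (rad/s): [2.39, 2.39, 3.14, 3.14, 3.14, 3.14].

### API

Orientations are given as a unit quaternion [x, y, z, w].
In Python, from plant import * gives the robot as it stands.
- The arm moves only by the shell command python3 -m handwheel 'ROWS' [FORCE]. ROWS is a JSON object of lists of equal length, an entry for each row: "translation": the shift along the tool's x, y, z in m, a list of three; "twist": the turn, a rotation vector about the tool's x, y, z in rad, a list of three; "jaw": the closure in counts, from 0 (fully open) to 255 (shut). A call has 1 to 12 rows; each row is the pose to reach, as a shift and turn from the pose commanded when the call began, along the tool's axes at that moment; what a row does not reach only later rows make up. A row lasts 1/10 s, in which the tool goes at most 50 mm and 8.59 degrees, less where a joint would pass 70% of its speed; a pose out of reach is approached as far as the arm can. A call with a gripper value outside its range is refused whole. The fingers move at their own pace and stop on an object; FORCE is the grip in N (left out, the last holds). Time passes only in rows, so rows that repeat a pose let the fingers close. It gives the time, the measured TCP pose, the force, the opening and the grip force at its end, in the units of the state.
- read_state(): the state, without advancing time (a new reading comes with each control period).
- grab_frame(name): name is "side" or "top" or "wrist"; returns a dict with "pixels" (384x512x3 uint8, red, green, blue), "fx", "fy", "cx", "cy" (pixels), "rvec" (rotation vector, rad) and "tvec" (3), from world to camera coordinates, as OpenCV has them. Camera axes: x right, y down, z forward; pixel columns grow to the right and rows downward; lengths in mm; the calibration is good to about 2 mm. A picture is of the moment at which its call begins. There is no depth.
- hand_in(): hands the job in; it is judged then, once.
The state is a dict: "time": time; "qpos": joint angles; "joint_velocities": joint speeds; "joint_torque": joint torques, N m; "ee_pos": TCP position; "tool_rot": TCP orientation; "wrist_force": force on the tool from outside, world axes, zero at the start; "ft_torque": the same for the moment, N m; "gripper_width": opening from 0.0 (shut) to 1.0 (fully open); "gripper_force": force on a finger pad.
Only numpy, scipy, OpenCV 4.12 (cv2) and the standard library are available. Lean on these libraries where they do the work, as an engineer would, in place of code of your own. Each camera call takes 0.05 s, during which the arm holds its last target. There are 200 camera calls.

## Working session

There is one attempt and no reset: what is moved stays moved. The work goes in short steps, Python scripts to look and compute and a shell command to move; the robot and the scene stay as the last step left them, time stands still between calls to the robot, and variables do not carry over. Pictures are saved under pics/ and viewed, at most 14 in all, crops included, and the job is handed in when it is done.

```bash
ls; mkdir -p pics; cat > h.py <<'E'
from plant import *
import numpy as np, cv2, json
from scipy.spatial.transform import Rotation as R
def cam(f):
    Rm=cv2.Rodrigues(np.array(f["rvec"],float))[0]; t=np.array(f["tvec"],float); return Rm,t
def ray(f,u,v):
    Rm,t=cam(f); d=Rm.T@np.array([(u-f["cx"])/f["fx"],(v-f["cy"])/f["fy"],1.]); return -Rm.T@t,d
def onz(f,u,v,z):
    c,d=ray(f,u,v); return (c+d*(z-c[2])/d[2]).round(1)
def proj(f,p):
    Rm,t=cam(f); q=Rm@np.array(p,float)+t; return np.array([f["fx"]*q[0]/q[2]+f["cx"],f["fy"]*q[1]/q[2]+f["cy"]]).round(1)
def save(f,n,crop=None,s=1):
    im=f["pixels"][:,:,::-1]
    if crop: im=im[crop[1]:crop[3],crop[0]:crop[2]]
    cv2.imwrite("pics/"+n+".png",cv2.resize(im,None,fx=s,fy=s,interpolation=cv2.INTER_CUBIC))
def keep(f,n): np.savez("/tmp/"+n+".npz",**f)
def load(n): 
    z=np.load("/tmp/"+n+".npz"); return {k:z[k] for k in z.files}
E
python3 - <<'E'
from h import *
for n in ["top","side","wrist"]:
    f=grab_frame(n); keep(f,n+"0"); save(f,n+"0",s=1.5)
    c,d=ray(f,256,192); print(n,c.round(),d.round(2),f["fx"])
s=read_state(); print(s["ee_pos"],R.from_quat(s["tool_rot"]).as_matrix().round(3))
E
```

```text
pics
top [ 394.  -11. 1486.] [ 0.11  0.02 -0.99] 468.6670476713045
side [ 352. 1120.  964.] [ 0.14 -0.78 -0.61] 426.7655602955683
wrist [ 88. 550. 384.] [ 0.31 -0.1  -0.95] 265.5231278999522
[166.03089353 524.14931459 260.31468797] [[-0.953  0.302 -0.001]
 [ 0.302  0.953 -0.001]
 [ 0.    -0.001 -1.   ]]
```

View pics/top0.png

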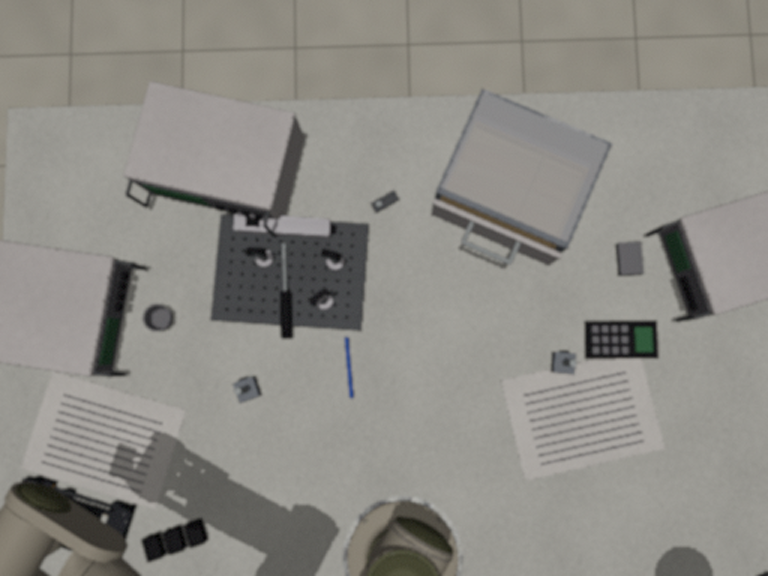

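View pics/side0.png

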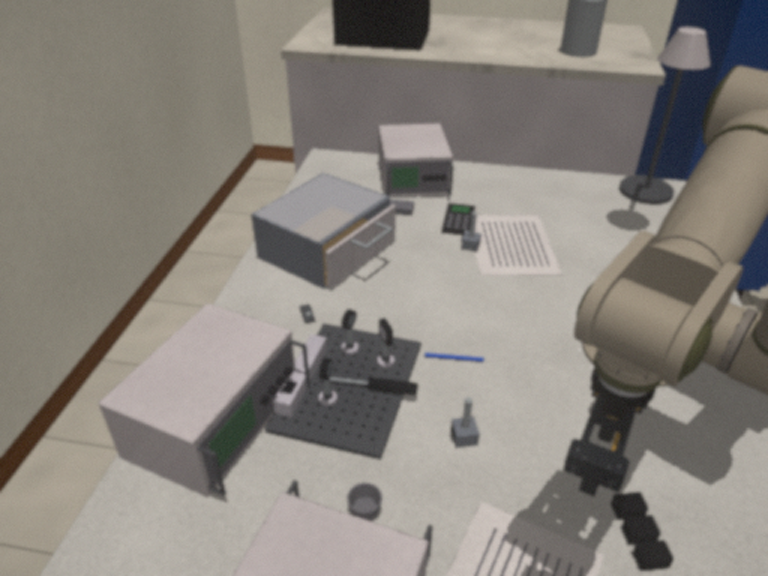

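The top view shows three posts: feet near (263,256), (334,260) and (322,298) in the 1.5x picture. The bases are at (247,389) and (564,362). The cabinet is turned, with its handle near (490,245). The side view agrees.

```bash
python3 - <<'E'
from h import *
f=load("top0"); save(f,"topcrop",(140,55,420,265),2.8)
for n,u,v,z in [("postA foot",263,256,12.7),("postB",334,260,12.7),("postC",322,298,12.7),("base L",247,389,34),("baseR",564,362,34),
 ("cab FL top",437,200,133),("cab FR top",560,250,133),("cab BL",484,92,133),("cab BR",609,147,133),("handleL",465,240,103),("handleR",508,258,103),("bb1",222,212,12.7),("bb2",368,224,12.7),("bb3",212,320,12.7),("bb4",361,329,12.7),("pot",160,317,35)]:
    print(n,onz(f,u/1.5,v/1.5,z))
E
```

```text
postA foot [627.1 281.1  12.7]
postB [614.8 130.2  12.7]
postC [534.5 156.6  12.7]
base L [348.6 310.6  34. ]
baseR [ 389.1 -340.1   34. ]
cab FL top [710.5 -85.1 133. ]
cab FR top [ 605.4 -320.4  133. ]
cab BL [ 927.1 -185.   133. ]
cab BR [ 807.9 -426.2  133. ]
handleL [ 635. -140.  103.]
handleR [ 596.7 -223.8  103. ]
bb1 [724.6 368.9  12.7]
bb2 [690.4  56.6  12.7]
bb3 [493.5 389.2  12.7]
bb4 [467.3  75.5  12.7]
pot [500.8 491.7  35. ]
```

View pics/topcrop.png

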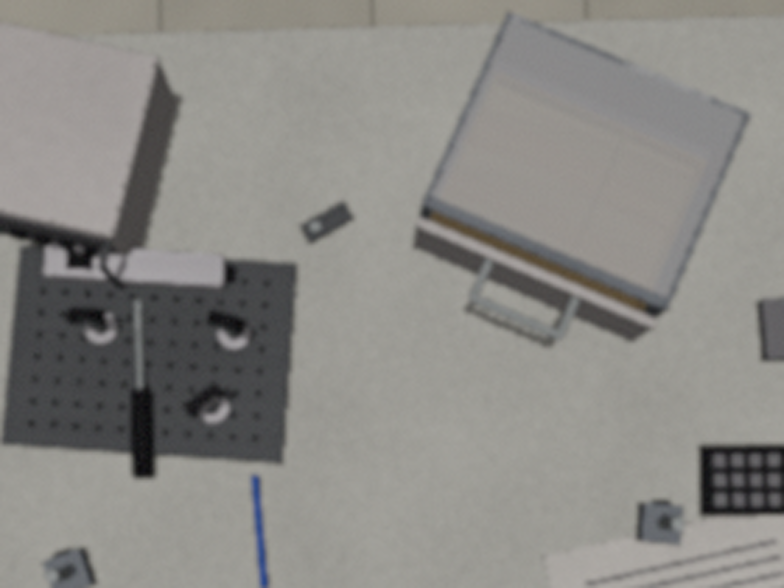

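The crop shows the wide bay on the left (+y side) of the drawer, with the divider near (605,170). The cabinet yaw is about -24.4°. I'll go over the handle first.

```bash
cat >> h.py <<'E'
def plan(p,yh=None):
    "target TCP (mm) and heading (deg, world) of tool y -> tool shift m, twist"
    s=read_state(); M=R.from_quat(s["tool_rot"]).as_matrix()
    tr=M.T@(np.array(p)-np.array(s["ee_pos"]))/1000
    if yh is None: T=M
    else:
        a=np.radians(yh); y=np.array([np.cos(a),np.sin(a),0]); z=np.array([0,0,-1.]); T=np.c_[np.cross(y,z),y,z]
    print("shift",tr.round(4),"twist",R.from_matrix(M.T@T).as_rotvec().round(3),"t",round(s["time"],1))
E
python3 -c "
from h import *
plan([590,-190,260],-24.4)"
```

```text
shift [-0.6199 -0.5527  0.0007] twist [-1.00e-03  1.00e-03  1.69e+00] t 0.1
```

```bash
python3 -m handwheel '{"translation":[[-0.31,-0.276,0],[-0.62,-0.553,0],[-0.62,-0.553,0],[-0.62,-0.553,0],[-0.62,-0.553,0],[-0.62,-0.553,0],[-0.62,-0.553,0],[-0.62,-0.553,0],[-0.62,-0.553,0],[-0.62,-0.553,0],[-0.62,-0.553,0],[-0.62,-0.553,0]],"twist":[[0,0,1.69],[0,0,1.69],[0,0,1.69],[0,0,1.69],[0,0,1.69],[0,0,1.69],[0,0,1.69],[0,0,1.69],[0,0,1.69],[0,0,1.69],[0,0,1.69],[0,0,1.69]],"jaw":[168,168,168,168,168,168,168,168,168,168,168,168]}' 20; python3 -c "
from h import *
plan([590,-190,260],-24.4)"
```

```text
time: 1.35
ee_pos: [472.9, 6.3, 260.7]
tool_rot: [0.842, 0.539, -0.0, -0.0]
wrist_force: [1.1, 0.4, -0.3]
gripper_width: 0.34
gripper_force: 0.0
shift [-0.1294  0.1884  0.0006] twist [-0.    -0.    -0.005] t 1.4
```

```bash
python3 -m handwheel '{"translation":[[-0.13,0.188,0],[-0.13,0.188,0],[-0.13,0.188,0],[-0.13,0.188,0],[-0.13,0.188,0],[-0.13,0.188,0]],"twist":[[0,0,0],[0,0,0],[0,0,0],[0,0,0],[0,0,0],[0,0,0]],"jaw":[168,168,168,168,168,168]}'; python3 -c "
from h import *
f=grab_frame('wrist'); keep(f,'w1'); save(f,'w1',s=1.5)
f=grab_frame('top'); keep(f,'t1')
print(read_state()['ee_pos'])"
```

```text
time: 1.95
ee_pos: [590.6, -190.8, 259.1]
tool_rot: [0.841, 0.54, -0.0, -0.0]
wrist_force: [0.6, 1.1, -0.9]
gripper_width: 0.342
gripper_force: 0.0
[ 589.5731676  -187.58058242  260.1004604 ]
```

View pics/w1.png

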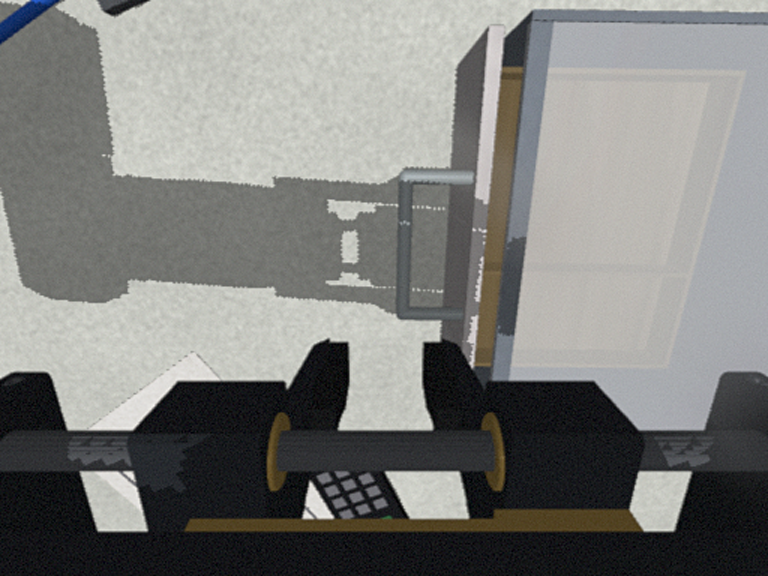

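The wrist view shows the handle bar running from (405,175) to (405,315), nearly vertical in the image. The front panel's top edge is near x=490, and the tray divider is near row 268.

```bash
python3 - <<'E'
from h import *
f=load('w1')
P=lambda n,u,v,z:print(n,onz(f,u/1.5,v/1.5,z))
P("h1",405,177,103);P("h2",404,313,103);P("front top L outer",488,30,115);P("front low",470,330,115);P("front top L inner",501,30,115);P("cabL",535,15,133);P("cabR",512,360,133)
P("divA",500,268,42);P("divB",690,272,42)
a=onz(f,405/1.5,177/1.5,103);b=onz(f,404/1.5,313/1.5,103);d=a-b;print(np.linalg.norm(d),np.degrees(np.arctan2(-d[0],d[1])))
E
```

```text
h1 [ 629.9 -134.8  103. ]
h2 [ 589.2 -225.6  103. ]
front top L outer [707.  -78.1 115. ]
front low [ 629.4 -253.3  115. ]
front top L inner [713.9 -81.2 115. ]
cabL [726.9 -84.5 133. ]
cabR [ 647.7 -277.9  133. ]
divA [ 676.4 -245.5   42. ]
divB [ 828.9 -319.2   42. ]
99.50442201229045 -24.143730121586156
```

```bash
python3 -c "
from h import *
plan([609.5,-180.2,107],-24.1)"
```

```text
shift [0.0149 0.0153 0.1531] twist [-0.001 -0.    -0.006] t 2.0
```

```bash
python3 -m handwheel '{"translation":[[0.015,0.0153,0.04],[0.015,0.0153,0.08],[0.015,0.0153,0.11],[0.015,0.0153,0.13],[0.015,0.0153,0.145],[0.015,0.0153,0.153],[0.015,0.0153,0.153],[0.015,0.0153,0.153],[0.015,0.0153,0.153],[0.015,0.0153,0.153],[0.015,0.0153,0.153],[0.015,0.0153,0.153]],"twist":[[0,0,-0.006],[0,0,-0.006],[0,0,-0.006],[0,0,-0.006],[0,0,-0.006],[0,0,-0.006],[0,0,-0.006],[0,0,-0.006],[0,0,-0.006],[0,0,-0.006],[0,0,-0.006],[0,0,-0.006]],"jaw":[168,168,168,168,168,168,168,255,255,255,255,255]}' 25; python3 -c "
from h import *
s=read_state(); print(s['ee_pos'],s['gripper_width']*88,s['gripper_force'])
plan(s['ee_pos']-np.array([.9128,-.4083,0])*198,-24.1)"
```

```text
time: 3.25
ee_pos: [610.2, -180.4, 108.6]
tool_rot: [0.839, 0.544, 0.0, 0.001]
wrist_force: [-0.1, 1.7, 5.8]
gripper_width: 0.104
gripper_force: 25.1
[ 610.19844054 -180.39791751  108.61496575] 9.11252006754097 25.06707675755024
shift [ 1.00e-04 -1.98e-01 -3.00e-04] twist [ 0.001 -0.     0.001] t 3.2
```

```bash
python3 -m handwheel '{"translation":[[0,-0.01,0],[0,-0.03,0],[0,-0.05,0],[0,-0.07,0],[0,-0.09,0],[0,-0.11,0],[0,-0.13,0],[0,-0.15,0],[0,-0.17,0],[0,-0.185,0],[0,-0.195,0],[0,-0.197,0]],"twist":[[0,0,0],[0,0,0],[0,0,0],[0,0,0],[0,0,0],[0,0,0],[0,0,0],[0,0,0],[0,0,0],[0,0,0],[0,0,0],[0,0,0]],"jaw":[255,255,255,255,255,255,255,255,255,255,255,255]}'
python3 -m handwheel '{"translation":[[0,0,0],[0,0,0],[0,0,0],[0,0,0],[0,0,-0.05],[0,0,-0.1],[0,0,-0.15],[0,0,-0.15]],"twist":[[0,0,0],[0,0,0],[0,0,0],[0,0,0],[0,0,0],[0,0,0],[0,0,0],[0,0,0]],"jaw":[255,255,168,168,168,168,168,168]}'
python3 -c "
from h import *
f=grab_frame('wrist'); keep(f,'w2'); save(f,'w2',s=1.5)
f=grab_frame('top'); keep(f,'t2')
plan([560,215,290],0);plan([400,-260,270],0)"
```

```text
time: 4.45
ee_pos: [436.4, -99.8, 109.0]
tool_rot: [0.84, 0.543, 0.008, 0.006]
wrist_force: [41.8, 14.7, -18.5]
gripper_width: 0.101
gripper_force: 24.7
time: 5.25
ee_pos: [431.4, -100.9, 263.3]
tool_rot: [0.839, 0.544, 0.003, 0.005]
wrist_force: [0.1, -0.1, -1.1]
gripper_width: 0.342
gripper_force: 0.0
shift [ 0.3408 -0.0096 -0.0321] twist [ 0.001  0.001 -0.42 ] t 5.3
shift [-0.1582  0.038  -0.0119] twist [ 0.001  0.001 -0.42 ] t 5.3
```

View pics/w2.png

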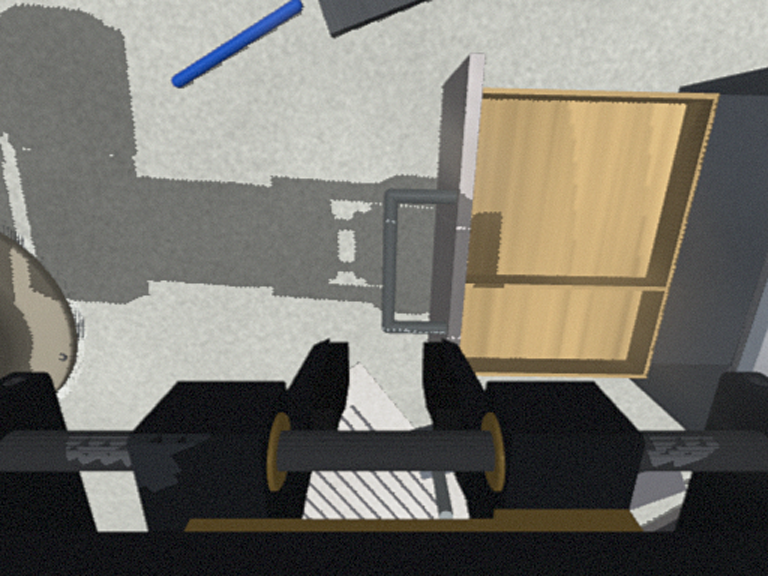

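The drawer is fully out. The handle runs from (390,193) to (388,327). The tray's top corners are at (485,92), (718,95), (645,375) and (462,372), and the divider runs (465,283)–(668,288).

```bash
python3 - <<'E'
from h import *
f=load('w2'); x=np.array([.9128,-.4083,0]);y=np.array([.4083,.9128,0])
g=lambda u,v,z:onz(f,u/1.5,v/1.5,z)
h=(g(390,193,103)+g(388,327,103))/2; print("handle",h)
d=g(390,193,103)-g(388,327,103); print(np.degrees(np.arctan2(-d[0],d[1])))
o=h+55*x
for n,u,v,z in [("fl",485,92,42),("rl",718,95,42),("rr",645,375,42),("fr",462,372,42),("d1",467,283,42),("d2",668,288,42),("fronttop in",485,56,115)]:
    p=g(u,v,z)-o; print(n,p@x,p@y)
E
```

```text
handle [436.95 -97.7  103.  ]
-24.653385256841112
fl 21.300369849999985 123.18622499999998
rl 207.03387984999995 121.58865499999997
rr 201.01778984999999 -131.40918499999998
fr 18.668909850000023 -127.092675
d1 17.57603984999999 -35.01729500000002
d2 203.41984984999996 -40.29000500000001
fronttop in 2.351139850000044 133.22298500000002
```

```bash
python3 -c "
from h import *
plan([590,110,300],0)"
```

```text
shift [ 0.2571  0.0606 -0.042 ] twist [ 0.001  0.001 -0.42 ] t 5.3
```

```bash
python3 -m handwheel '{"translation":[[0.257,0.06,-0.042],[0.257,0.06,-0.042],[0.257,0.06,-0.042],[0.257,0.06,-0.042],[0.257,0.06,-0.042],[0.257,0.06,-0.042],[0.257,0.06,-0.042],[0.257,0.06,-0.042],[0.257,0.06,-0.042]],"twist":[[0,0,-0.42],[0,0,-0.42],[0,0,-0.42],[0,0,-0.42],[0,0,-0.42],[0,0,-0.42],[0,0,-0.42],[0,0,-0.42],[0,0,-0.42]],"jaw":[140,140,140,140,140,140,140,140,140]}'
python3 -c "
from h import *
f=grab_frame('wrist'); keep(f,'w3'); save(f,'w3',s=1.5)
print(read_state()['ee_pos'])"
```

```text
time: 6.25
ee_pos: [589.0, 109.1, 298.9]
tool_rot: [0.708, 0.707, -0.001, -0.001]
wrist_force: [0.1, 0.5, 0.0]
gripper_width: 0.451
gripper_force: 0.0
[589.0764123  109.00142251 299.29212275]
```

View pics/w3.png

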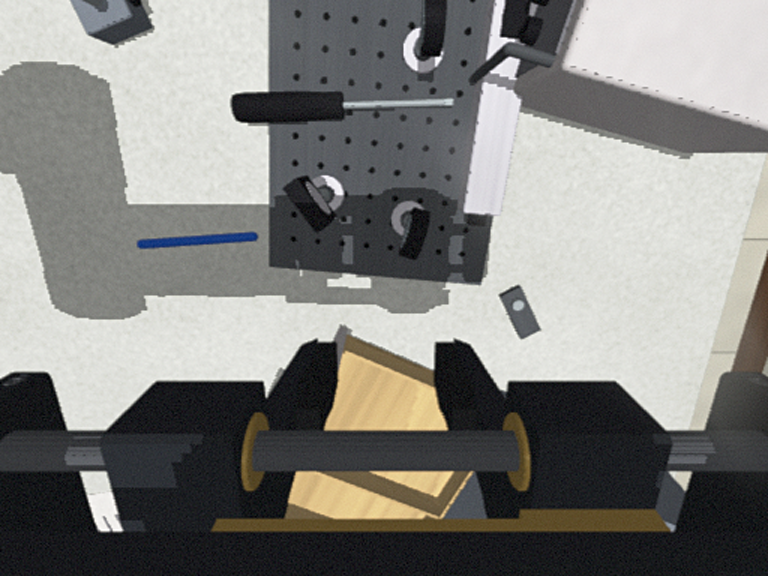

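Post A has its foot at (422,50) with its head to the upper right. Post B has its foot at (408,215) and head at (413,232), and looks round. Post C has its foot at (325,192) and head at (311,203), and looks square and turned. I'll enlarge B and C and mask the heads.

```bash
python3 - <<'E'
from h import *
f=load('w3'); im=f['pixels']; v=im.max(2).astype(int)
save(f,"w3crop",(180,105,300,185),6.6)
m=(v<38).astype(np.uint8)
for n,(x0,y0,x1,y1) in {"B":(255,130,295,178),"C":(185,110,230,160),"A":(270,0,300,45)}.items():
    sub=m[y0:y1,x0:x1]; nn,lab,st,ce=cv2.connectedComponentsWithStats(sub)
    for k in range(1,nn):
        if st[k][4]>40:
            c=cv2.findContours((lab==k).astype(np.uint8),cv2.RETR_EXTERNAL,cv2.CHAIN_APPROX_NONE)[0][0]
            print(n,st[k],ce[k]+[x0,y0],cv2.boxPoints(cv2.minAreaRect(c)).round(1).tolist() and (cv2.boxPoints(cv2.minAreaRect(c))+[x0,y0]).round(1).tolist())
print(np.percentile(v[110:160,185:230],[5,20,40,60,80]))
E
```

```text
B [ 11   9  21  34 390] [276.90512821 155.98974359] [[265.0, 169.7], [274.0, 137.5], [287.8, 141.4], [278.8, 173.6]]
C [  9   8  30  37 343] [208.46355685 139.86297376] [[188.7, 126.0], [203.0, 115.3], [224.9, 144.6], [210.7, 155.2]]
A [ 11   0  16  38 364] [288.76098901  20.81868132] [[280.4, 36.9], [284.1, -1.2], [297.5, 0.1], [293.8, 38.2]]
[ 19.  39.  57.  65. 100.]
```

View pics/w3crop.png

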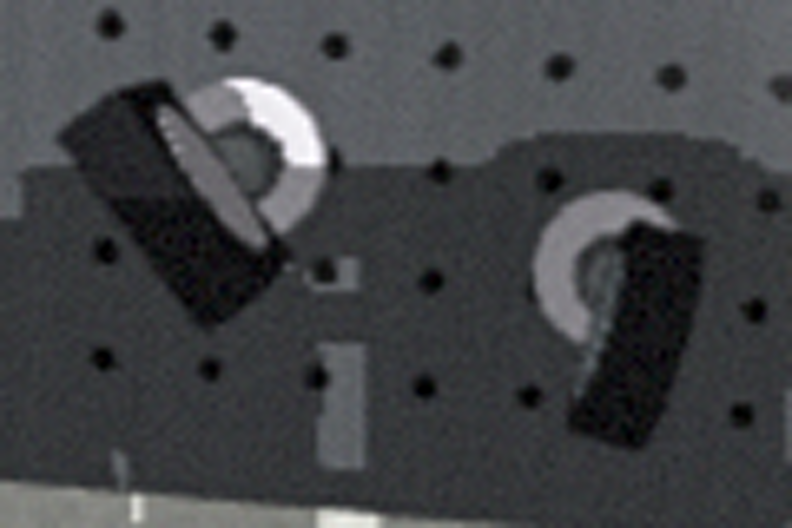

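In the crop, C's top face has corners (62,135), (210,325), (124,87) and (272,277), and its foot centre is about (243,160). B's rim ends are at about (670,230) and (609,440), and its foot centre is about (613,270).

```bash
python3 - <<'E'
from h import *
f=load('w3')
g=lambda a,b,z:onz(f,180+a/6.6-.5,105+b/6.6-.5,z)
def hd(p,q): d=q-p; return np.linalg.norm(d).round(1), np.degrees(np.arctan2(d[1],d[0])).round(1)
c=[g(62,135,117.7),g(210,325,117.7),g(124,87,117.7),g(272,277,117.7)]
print("C top",np.mean(c,0),hd(c[0],c[1]),hd(c[0],c[2]),"foot",g(243,160,20))
e1,e2=g(670,230,97),g(609,440,97); print("B head",(e1+e2)/2,hd(e1,e2),"foot",g(613,270,20))
for z in (105,): 
  e1,e2=g(670,230,z),g(609,440,z); print((e1+e2)/2,hd(e1,e2))
a1,a2=onz(f,290.8,0,97),onz(f,287,37.5,97); print("A",a1,a2,hd(a1,a2),onz(f,422/1.5,50/1.5,20))
E
```

```text
C top [529.7   155.575 117.7  ] (np.float64(39.9), np.float64(-54.3)) (np.float64(13.5), np.float64(35.7)) foot [528.2 154.5  20. ]
B head [612.5  129.15  97.  ] (np.float64(41.1), np.float64(-104.9)) foot [611.8 129.9  20. ]
[611.95 130.7  105.  ] (np.float64(40.1), np.float64(-104.9))
A [624.  293.2  97. ] [621.2 258.5  97. ] (np.float64(34.8), np.float64(-94.6)) [621.1 279.3  20. ]
```

```bash
python3 -c "
from h import *
plan([529.5,155.2,103],35.7)"
```

```text
shift [ 0.0461 -0.0594  0.1964] twist [-0.001 -0.    -0.625] t 6.3
```

```bash
python3 -m handwheel '{"translation":[[0.046,-0.0594,0],[0.046,-0.0594,0.03],[0.046,-0.0594,0.06],[0.046,-0.0594,0.08],[0.046,-0.0594,0.09],[0.046,-0.0594,0.09],[0.046,-0.0594,0.13],[0.046,-0.0594,0.165],[0.046,-0.0594,0.19],[0.046,-0.0594,0.196],[0.046,-0.0594,0.196],[0.046,-0.0594,0.196]],"twist":[[0,0,-0.125],[0,0,-0.25],[0,0,-0.375],[0,0,-0.5],[0,0,-0.625],[0,0,-0.625],[0,0,-0.625],[0,0,-0.625],[0,0,-0.625],[0,0,-0.625],[0,0,-0.625],[0,0,-0.625]],"jaw":[128,128,128,128,128,128,128,128,128,128,128,128]}' 20
python3 -c "
from h import *
f=grab_frame('wrist'); keep(f,'w4'); save(f,'w4',(150,150,420,350),2.9)
plan([529.5,155.2,103],35.7)"
```

```text
time: 7.5
ee_pos: [531.1, 156.0, 105.4]
tool_rot: [0.456, 0.89, 0.001, 0.001]
wrist_force: [0.4, -0.7, -0.1]
gripper_width: 0.501
gripper_force: 0.0
shift [ 0.0002 -0.0018  0.0024] twist [0.003 0.002 0.001] t 7.5
```

View pics/w4.png

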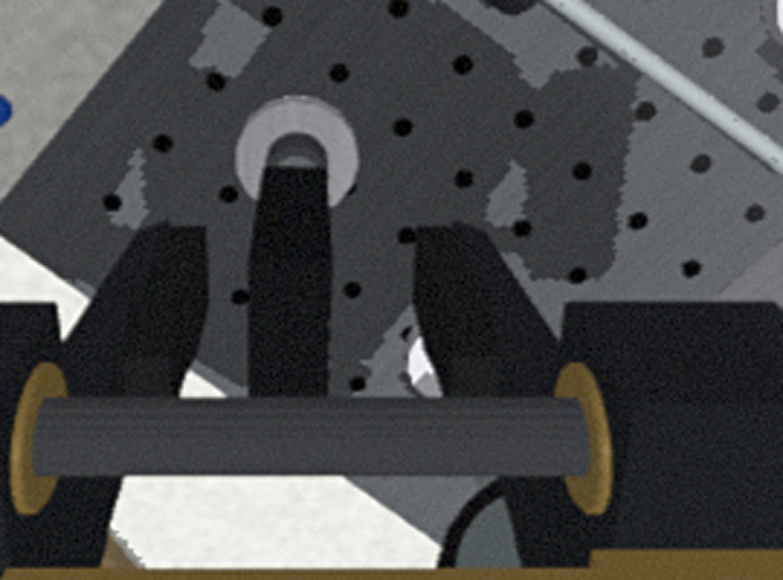

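The square head sits between the fingers at crop x≈290, with the finger mid-line at 311, so it is about 2–3 mm towards -y. I'll nudge, close and lift.

```bash
python3 -m handwheel '{"translation":[[0,-0.002,0],[0,-0.002,0],[0,-0.002,0],[0,-0.002,0],[0,-0.002,0],[0,-0.002,0],[0,-0.002,0],[0,-0.002,0],[0,-0.002,-0.005],[0,-0.002,-0.02]],"twist":[[0,0,0],[0,0,0],[0,0,0],[0,0,0],[0,0,0],[0,0,0],[0,0,0],[0,0,0],[0,0,0],[0,0,0]],"jaw":[128,170,200,255,255,255,255,255,255,255]}' 20
python3 -c "
from h import *
s=read_state();print(s['ee_pos'],s['gripper_width']*88,s['gripper_force'],s['wrist_force'])
plan([657,-108.7,250],-24.4)"
```

```text
time: 8.55
ee_pos: [528.0, 154.9, 122.9]
tool_rot: [0.456, 0.89, -0.001, -0.001]
wrist_force: [0.2, 0.7, -2.2]
gripper_width: 0.158
gripper_force: 19.9
[527.9550741  154.89289399 122.94101261] 13.907414470453237 19.921204484417103 [ 0.24744721  0.73927042 -2.20825284]
shift [-0.2891 -0.0499 -0.1274] twist [-0.003 -0.     1.051] t 8.6
```

```bash
python3 -m handwheel '{"translation":[[0,0,-0.025],[0,0,-0.06],[-0.015,-0.0025,-0.1],[-0.04,-0.007,-0.127],[-0.07,-0.012,-0.127],[-0.105,-0.018,-0.127],[-0.14,-0.024,-0.127],[-0.175,-0.03,-0.127],[-0.21,-0.036,-0.127],[-0.245,-0.042,-0.127],[-0.27,-0.0466,-0.127],[-0.283,-0.0488,-0.127]],"twist":[[0,0,0],[0,0,0.05],[0,0,0.13],[0,0,0.25],[0,0,0.37],[0,0,0.49],[0,0,0.61],[0,0,0.73],[0,0,0.85],[0,0,0.95],[0,0,1.02],[0,0,1.051]],"jaw":[255,255,255,255,255,255,255,255,255,255,255,255]}' 35
python3 -c "
from h import *
s=read_state();print(s['ee_pos'],s['gripper_width']*88)
f=grab_frame('wrist'); keep(f,'w5'); save(f,'w5',s=1.3)
plan([657,-108.7,104],-24.4)"
```

```text
time: 9.75
ee_pos: [655.0, -105.0, 250.2]
tool_rot: [0.842, 0.54, -0.0, -0.0]
wrist_force: [0.0, 0.6, -2.6]
gripper_width: 0.159
gripper_force: 34.9
[ 655.00752644 -105.03734281  250.1608281 ] 14.032071179520118
shift [-0.0019  0.0028  0.146 ] twist [-0.001  0.001 -0.005] t 9.8
```

View pics/w5.png

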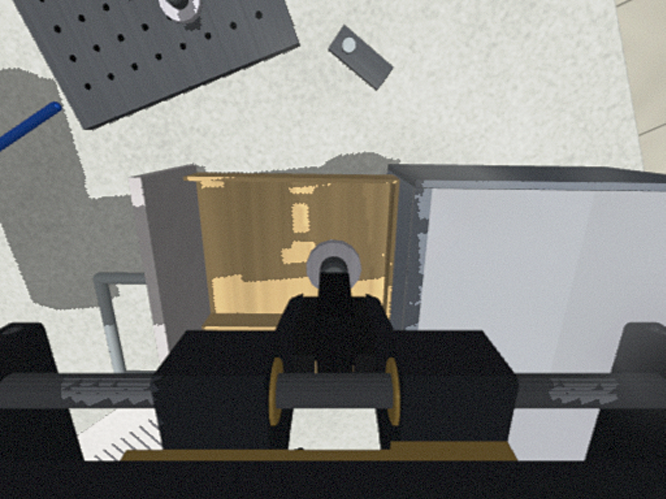

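The post is held upright over the wide bay. The tray's rear-left wall corner is at (398,178) and its front-left at (190,178). I'll check the slot against them.

```bash
python3 - <<'E'
from h import *
f=load('w5'); a=np.radians(-24.4); x=np.array([np.cos(a),np.sin(a),0]); y=np.array([-x[1],x[0],0]); O=np.array([486.6,-121.4,0])
for n,u,v,z in [("rl",396,179,42),("fl",200,179,42),("rear wall floor",385,290,12),("cabinet front top L",428,187,133),("handle L",100,278,103)]:
    p=onz(f,u/1.3,v/1.3,z); print(n,p,((p-O)@x).round(1),((p-O)@y).round(1))
E
```

```text
rl [724.8 -92.   42. ] 204.8 125.2
fl [555.5 -14.6  42. ] 18.6 125.7
rear wall floor [ 670.5 -210.1   12. ] 204.1 -4.8
cabinet front top L [733.  -89.3 133. ] 211.1 131.0
handle L [458.8 -53.5 103. ] -53.4 50.4
```

```bash
python3 -m handwheel '{"translation":[[0,0.0,0.02],[0,0.0,0.055],[0,0.0,0.09],[0,0.0,0.12],[0,0.0,0.138],[0,0.0,0.144],[0,0.0,0.1465],[0,0.0,0.1465],[0,0.0,0.1465],[0,0.0,0.1465]],"twist":[[0,0,0],[0,0,0],[0,0,0],[0,0,0],[0,0,0],[0,0,0],[0,0,0],[0,0,0],[0,0,0],[0,0,0]],"jaw":[255,255,255,255,255,255,255,255,255,255]}'
python3 -c "
from h import *
s=read_state();print(s['ee_pos'],s['wrist_force'])
plan([657,-108.7,102.5],-24.4)"
```

```text
time: 10.8
ee_pos: [655.0, -103.1, 105.3]
tool_rot: [0.841, 0.542, 0.001, 0.001]
wrist_force: [0.5, -0.9, -2.2]
gripper_width: 0.153
gripper_force: 34.9
[ 654.96802329 -103.11067662  105.29710469] [ 0.45808461 -0.86817698 -2.22899123]
shift [-0.0043  0.0042  0.0028] twist [ 0.002 -0.     0.   ] t 10.8
```

```bash
python3 -m handwheel '{"translation":[[-0.002,0.002,0.001],[-0.004,0.004,0.001],[-0.004,0.004,0.002],[-0.004,0.004,0.003],[-0.004,0.004,0.003],[-0.004,0.004,0.003]],"twist":[[0,0,0],[0,0,0],[0,0,0],[0,0,0],[0,0,0],[0,0,0]],"jaw":[255,255,255,255,255,255]}'
python3 -m handwheel '{"translation":[[0,0,0],[0,0,0],[0,0,0],[0,0,-0.02],[0,0,-0.06],[0,0,-0.11],[0,0,-0.16],[0,0,-0.18],[0,0,-0.18]],"twist":[[0,0,0],[0,0,0],[0,0,0],[0,0,0],[0,0,0],[0,0,0],[0,0,0],[0,0,0],[0,0,0]],"jaw":[200,168,168,168,168,168,168,168,168]}' 20
python3 -c "
from h import *
plan([612.2,129.7,103],-14.9)"
```

```text
time: 11.4
ee_pos: [657.3, -109.1, 102.9]
tool_rot: [0.841, 0.542, 0.001, 0.001]
wrist_force: [-1.8, -0.9, 6.3]
gripper_width: 0.156
gripper_force: 34.9
time: 12.3
ee_pos: [657.3, -108.5, 284.8]
tool_rot: [0.841, 0.542, 0.002, 0.003]
wrist_force: [-0.3, -0.2, 0.4]
gripper_width: 0.341
gripper_force: 0.0
shift [ 0.1982 -0.1406  0.1809] twist [ 0.007 -0.    -0.166] t 12.3
```

```bash
python3 -m handwheel '{"translation":[[0.0396,-0.0281,0],[0.0793,-0.0562,0],[0.1189,-0.0844,0.01],[0.1586,-0.1125,0.04],[0.1982,-0.1406,0.08],[0.1982,-0.1406,0.09],[0.1982,-0.1406,0.09],[0.1982,-0.1406,0.125],[0.1982,-0.1406,0.155],[0.1982,-0.1406,0.175],[0.1982,-0.1406,0.182],[0.1982,-0.1406,0.182]],"twist":[[0.007,0,-0.08],[0.007,0,-0.166],[0.007,0,-0.166],[0.007,0,-0.166],[0.007,0,-0.166],[0.007,0,-0.166],[0.007,0,-0.166],[0.007,0,-0.166],[0.007,0,-0.166],[0.007,0,-0.166],[0.007,0,-0.166],[0.007,0,-0.166]],"jaw":[128,128,128,128,128,128,128,128,128,128,128,128]}' 20
python3 -c "
from h import *
f=grab_frame('wrist'); keep(f,'w6'); v=f['pixels'].max(2)
r=v[262]; print(r[190:330:2])
r=v[245]; print(r[190:330:2])
f=grab_frame('top'); keep(f,'t6')
plan([612.2,129.7,103],-14.9)"
```

```text
time: 13.5
ee_pos: [610.7, 129.3, 98.9]
tool_rot: [0.793, 0.609, -0.002, -0.003]
wrist_force: [0.2, 0.3, 0.1]
gripper_width: 0.498
gripper_force: 0.0
[ 26  34  27  29  27  23  33  25  22  27  22  29  26  27  26  75 109 107
 111 105 111 108 105 105 104 106 102 109  82  19  29  22  28  30  27  30
  25  28  33  26  28  36  20  56  70  60  62  59  64  63  63  64  38  26
  26  21  26  17  10  25  21  22  22  21  33  27  31  27  24  24]
[ 28  28  33  30  27  24  32  17  22  31  19  32  19  32  23  24   0  94
 108 106 109  72 101  59  61  63  64  59  86  25  24  20  18  18  26  22
  31  22  32  25  21  24  25  60  67  72  67  68  65  65  65  46  19  28
  30  24  24  27  26  27  25  26  30  24  30  30  31  31  29  66]
shift [ 0.0003  0.0009 -0.0025] twist [-0.005 -0.001 -0.001] t 13.6
```

Row profiles put the head at px 247–275 and the fingers at 221–294, so I'll shift +2 mm along tool y.

```bash
python3 -m handwheel '{"translation":[[0,0.0015,-0.002],[0,0.002,-0.003],[0,0.002,-0.003],[0,0.002,-0.003],[0,0.002,-0.003],[0,0.002,-0.003],[0,0.002,-0.003],[0,0.002,-0.003],[0,0.002,-0.003],[0,0.002,-0.01],[0,0.002,-0.023]],"twist":[[-0.005,0,0],[-0.005,0,0],[-0.005,0,0],[-0.005,0,0],[-0.005,0,0],[-0.005,0,0],[-0.005,0,0],[-0.005,0,0],[-0.005,0,0],[-0.005,0,0],[-0.005,0,0]],"jaw":[128,160,185,200,255,255,255,255,255,255,255]}' 20
python3 -c "
from h import *
s=read_state();print(s['ee_pos'],s['gripper_width']*88,s['gripper_force'],s['wrist_force'])
plan([625.7,-177.9,240],-24.4)"
```

```text
time: 14.7
ee_pos: [612.1, 129.5, 121.8]
tool_rot: [0.793, 0.609, -0.001, -0.002]
wrist_force: [-0.3, 1.1, -1.4]
gripper_width: 0.157
gripper_force: 19.9
[612.0512088  129.54444488 121.84860115] 13.822542301876597 19.929250557906926 [-0.27276903  1.08039874 -1.43411665]
shift [-0.2936  0.0917 -0.1185] twist [-0.004  0.001  0.166] t 14.7
```

```bash
python3 -m handwheel '{"translation":[[0,0,-0.025],[0,0,-0.06],[-0.015,0.005,-0.095],[-0.04,0.0125,-0.118],[-0.075,0.0234,-0.118],[-0.11,0.0343,-0.118],[-0.145,0.0453,-0.118],[-0.18,0.0562,-0.118],[-0.215,0.0671,-0.118],[-0.25,0.078,-0.118],[-0.278,0.0868,-0.118],[-0.2936,0.0917,-0.118]],"twist":[[0,0,0],[0,0,0.02],[0,0,0.04],[0,0,0.06],[0,0,0.08],[0,0,0.1],[0,0,0.12],[0,0,0.14],[0,0,0.15],[0,0,0.166],[0,0,0.166],[0,0,0.166]],"jaw":[255,255,255,255,255,255,255,255,255,255,255,255]}' 35
python3 -m handwheel '{"translation":[[0,0,0],[0,0,0.015],[0,0,0.045],[0,0,0.08],[0,0,0.11],[0,0,0.125],[0,0,0.13],[0,0,0.13],[0,0,0.13]],"twist":[[0,0,0],[0,0,0],[0,0,0],[0,0,0],[0,0,0],[0,0,0],[0,0,0],[0,0,0],[0,0,0]],"jaw":[255,255,255,255,255,255,255,255,255]}'
python3 -c "
from h import *
f=grab_frame('wrist'); keep(f,'w7'); save(f,'w7',s=1.3)
plan([625.7,-177.9,102],-24.4)"
```

```text
time: 15.9
ee_pos: [625.7, -180.1, 240.5]
tool_rot: [0.841, 0.541, -0.0, -0.001]
wrist_force: [0.0, -0.1, -2.2]
gripper_width: 0.156
gripper_force: 34.9
time: 16.8
ee_pos: [626.3, -177.2, 111.3]
tool_rot: [0.84, 0.542, 0.0, -0.0]
wrist_force: [0.4, -0.2, -2.0]
gripper_width: 0.154
gripper_force: 34.9
shift [-0.0006 -0.0003  0.0094] twist [ 0. -0.  0.] t 16.9
```

View pics/w7.png

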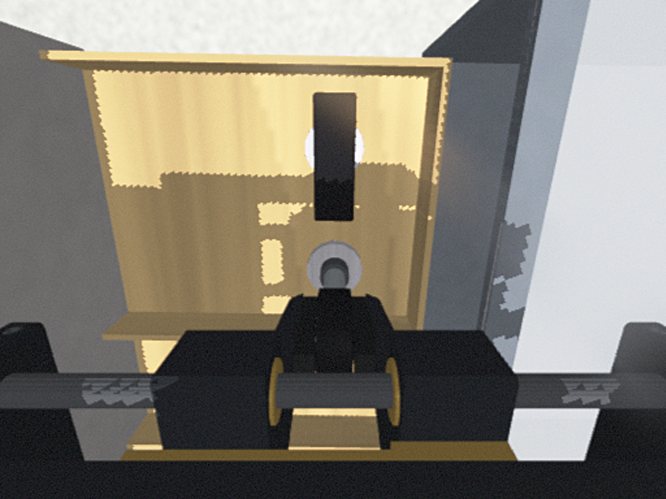

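The first post stands upright at (335,150), and the second hangs over its slot beside it, clear of the divider. I'll set it down.

```bash
python3 -m handwheel '{"translation":[[0,0,0.005],[0,0,0.008],[0,0,0.0095],[0,0,0.0095],[0,0,0.0095]],"twist":[[0,0,0],[0,0,0],[0,0,0],[0,0,0],[0,0,0]],"jaw":[255,255,255,255,255]}'
```

```text
time: 17.35
ee_pos: [626.3, -177.9, 101.6]
tool_rot: [0.841, 0.542, 0.0, 0.0]
wrist_force: [-0.1, 0.7, 5.1]
gripper_width: 0.154
gripper_force: 34.9
```

```bash
python3 -m handwheel '{"translation":[[0,0,0],[0,0,0],[0,0,0],[0,0,-0.02],[0,0,-0.06],[0,0,-0.11],[0,0,-0.16],[0,0,-0.19],[0,0,-0.19]],"twist":[[0,0,0],[0,0,0],[0,0,0],[0,0,0],[0,0,0],[0,0,0],[0,0,0],[0,0,0],[0,0,0]],"jaw":[200,168,168,168,168,168,168,168,168]}' 20
python3 -c "
from h import *
plan([605,180,290],0)"
```

```text
time: 18.25
ee_pos: [626.8, -178.2, 295.4]
tool_rot: [0.841, 0.542, 0.002, 0.003]
wrist_force: [-0.1, 1.2, -0.1]
gripper_width: 0.338
gripper_force: 0.0
shift [ 0.3172 -0.1679  0.0042] twist [ 0.007  0.001 -0.426] t 18.2
```

```bash
python3 -m handwheel '{"translation":[[0.317,-0.168,0.004],[0.317,-0.168,0.004],[0.317,-0.168,0.004],[0.317,-0.168,0.004],[0.317,-0.168,0.004],[0.317,-0.168,0.004],[0.317,-0.168,0.004],[0.317,-0.168,0.004],[0.317,-0.168,0.004],[0.317,-0.168,0.004],[0.317,-0.168,0.004]],"twist":[[0.005,0,-0.426],[0.005,0,-0.426],[0.005,0,-0.426],[0.005,0,-0.426],[0.005,0,-0.426],[0.005,0,-0.426],[0.005,0,-0.426],[0.005,0,-0.426],[0.005,0,-0.426],[0.005,0,-0.426],[0.005,0,-0.426]],"jaw":[128,128,128,128,128,128,128,128,128,128,128]}'
python3 -c "
from h import *
f=grab_frame('wrist'); keep(f,'w8'); save(f,'w8',(140,0,460,240),2.5)
f=grab_frame('side'); keep(f,'s8');f=grab_frame('top'); keep(f,'t8')
print(read_state()['ee_pos'])"
```

```text
time: 19.35
ee_pos: [604.4, 178.5, 286.4]
tool_rot: [0.708, 0.706, -0.002, -0.003]
wrist_force: [0.1, -1.4, 0.5]
gripper_width: 0.497
gripper_force: 0.0
[604.30250769 178.97644032 286.78826194]
```

View pics/w8.png

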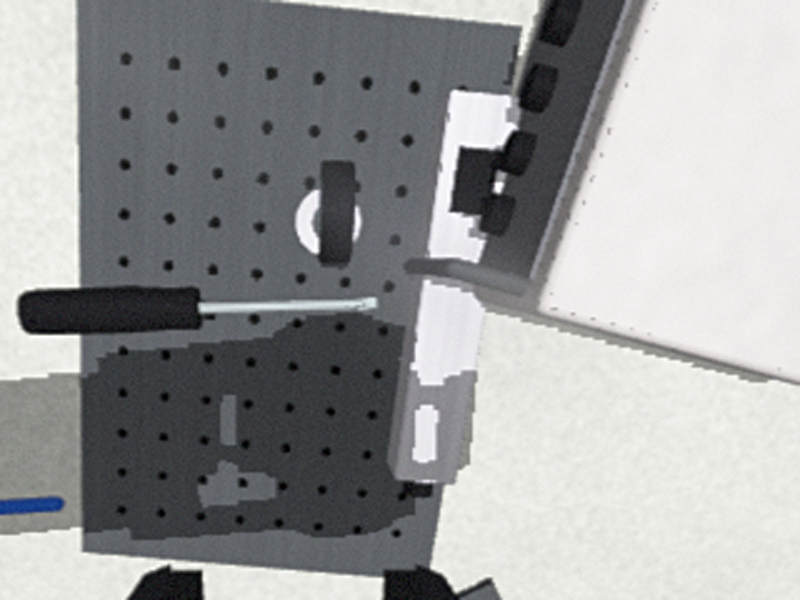

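Post A's foot centre is at (328,220) and its head top spans (320..355, 160..265), nearly square to the view. An instrument stands to the right, with its near corner at (540,300) and a handle reaching to (410,265), so I'll check those heights. No fourth post is on the board.

```bash
python3 - <<'E'
from h import *
f=load('w8'); t=load('top0'); t8=load('t8')
g=lambda a,b,z:onz(f,140+a/2.5-.4,b/2.5-.4,z)
def tri(r1,r2):
    (c1,d1),(c2,d2)=r1,r2; k=np.linalg.lstsq(np.c_[d1,-d2],c2-c1,rcond=None)[0]; p,q=c1+k[0]*d1,c2+k[1]*d2; return ((p+q)/2).round(),np.linalg.norm(p-q).round(1)
print("corner",tri(ray(f,140+540/2.5,300/2.5),ray(t,272/1.5,210/1.5)))
for z in (60,100,150,180): print(z,g(410,265,z),g(540,300,z))
e1,e2=g(337,160,117.7),g(337,266,117.7); d=e2-e1
print("A top117",(e1+e2)/2,np.linalg.norm(d),np.degrees(np.arctan2(d[1],d[0]))+90)
e1,e2=g(337,160,97),g(337,266,97); print("97",(e1+e2)/2,np.linalg.norm(e1-e2)); print("foot",g(328,221,20),"left/right",g(320,210,117.7),g(355,210,117.7))
E
```

```text
corner (array([704., 243., 123.]), np.float64(5.8))
60 [661.3 257.7  60. ] [728.4 240.6  60. ]
100 [654.9 258.  100. ] [714.3 242.9 100. ]
150 [646.8 258.5 150. ] [696.6 245.8 150. ]
180 [642.  258.8 180. ] [686.  247.5 180. ]
A top117 [621.1 278.1 117.7] 40.60788100849387 1.128834796660584
97 [622.2 279.3  97. ] 43.407372645669284
foot [621.6 280.4  20. ] left/right [614.1 279.7 117.7] [628.4 279.7 117.7]
```

```bash
python3 - <<'E'
from h import *
f=load('w8'); t=load('top0'); s=load('side0')
def tri(*rs):
    A=np.zeros((3,3));b=np.zeros(3)
    for c,d in rs: d=d/np.linalg.norm(d);M=np.eye(3)-np.outer(d,d);A+=M;b+=M@c
    return np.linalg.solve(A,b).round()
w=ray(f,140+540/2.5,300/2.5);a=ray(s,292/1.5,342/1.5)
print(tri(w,a),tri(w,a,ray(t,272/1.5,210/1.5)))
# handle top: side (303,343)
print("handle",tri(ray(f,140+412/2.5,266/2.5),ray(s,303/1.5,345/1.5)))
plan([621.3,279,108.5],0.5)
E
```

```text
[701. 244. 122.] [702. 242. 120.]
handle [659. 259. 132.]
shift [0.0997 0.018  0.1784] twist [-0.007 -0.002 -0.011] t 19.5
```

```bash
python3 -m handwheel '{"translation":[[0.05,0.018,0],[0.0997,0.018,0.02],[0.0997,0.018,0.06],[0.0997,0.018,0.1],[0.0997,0.018,0.13],[0.0997,0.018,0.14],[0.0997,0.018,0.14],[0.0997,0.018,0.14]],"twist":[[-0.005,0,-0.011],[-0.005,0,-0.011],[-0.005,0,-0.011],[-0.005,0,-0.011],[-0.005,0,-0.011],[-0.005,0,-0.011],[-0.005,0,-0.011],[-0.005,0,-0.011]],"jaw":[175,175,175,175,175,175,175,175]}' 20
python3 -c "
from h import *
f=grab_frame('wrist'); keep(f,'w9'); save(f,'w9',(150,120,420,320),2.9)
plan([621.3,279,108.5],0.5)"
```

```text
time: 20.3
ee_pos: [622.0, 280.1, 148.8]
tool_rot: [0.703, 0.711, 0.001, -0.001]
wrist_force: [-0.2, -0.2, -0.1]
gripper_width: 0.314
gripper_force: 0.0
shift [-0.0013 -0.0008  0.0406] twist [ 0.002 -0.003  0.002] t 20.4
```

View pics/w9.png

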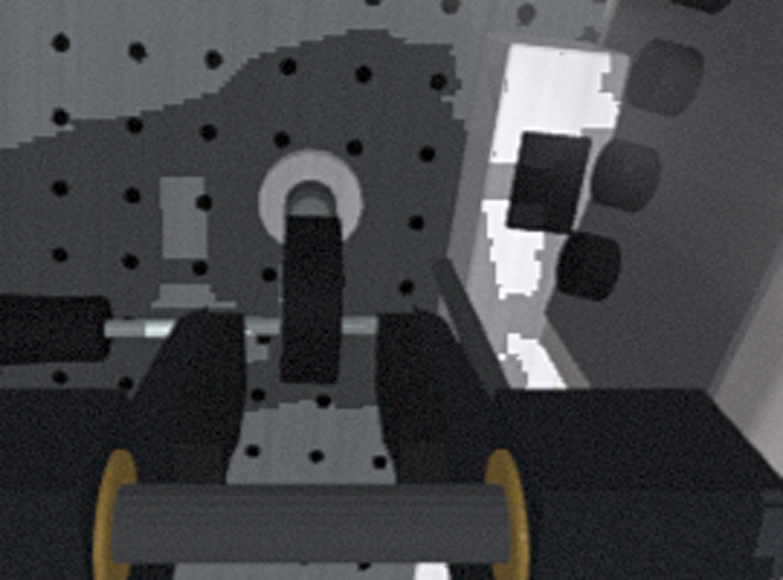

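The head is centred between the fingers (312 against 312). The instrument's handle tip shows at (438,265) to the right, so I'll triangulate it before descending.

```bash
python3 - <<'E'
from h import *
f=load('w8'); w=load('w9')
def tri(*rs):
    A=np.zeros((3,3));b=np.zeros(3)
    for c,d in rs: d=d/np.linalg.norm(d);M=np.eye(3)-np.outer(d,d);A+=M;b+=M@c
    return np.linalg.solve(A,b).round()
print(tri(ray(f,140+410/2.5,265/2.5),ray(w,150+438/2.9,120+264/2.9)))
for z in (40,80,120): print(z,onz(w,150+438/2.9,120+264/2.9,z))
E
```

```text
[668. 257.  18.]
40 [663.8 265.9  40. ]
80 [656.3 282.5  80. ]
120 [648.9 299.1 120. ]
```

```bash
python3 - <<'E'
from h import *
s=load('side0'); w=load('w9')
for z in (20,60,100,120,140): print(z,proj(s,[668,257,z])*1.5, (proj(w,[668,257,z])-[150,120])*2.9)
E
```

```text
20 [307.35 385.05] [439.35 265.64]
60 [306.   370.95] [460.52 316.68]
100 [304.5  356.25] [489.81 387.15]
120 [303.75 348.6 ] [509.24 433.84]
140 [303.   340.95] [533.31 491.55]
```

The bar stands at (668,257) and its top is at z≈128. That is clear of the fingers (x<655, y>270) and below the gripper body (z≥150). I'll descend and grip.

```bash
python3 -m handwheel '{"translation":[[0,0,0.02],[0,0,0.035],[0,0,0.04],[0,0,0.0405],[0,0,0.0405],[0,0,0.0405],[0,0,0.0405],[0,0,0.0405],[0,0,0.0405],[0,0,0.0405],[0,0,0.033],[0,0,0.02]],"twist":[[0,0,0],[0,0,0],[0,0,0],[0,0,0],[0,0,0],[0,0,0],[0,0,0],[0,0,0],[0,0,0],[0,0,0],[0,0,0],[0,0,0]],"jaw":[175,175,175,175,175,200,255,255,255,255,255,255]}' 20
python3 -c "
from h import *
s=read_state();print(s['ee_pos'],s['gripper_width']*88,s['gripper_force'],s['wrist_force'])
plan([564,-108.2,255],-24.4)"
```

```text
time: 21.55
ee_pos: [620.4, 280.1, 126.4]
tool_rot: [0.703, 0.711, -0.001, -0.002]
wrist_force: [-0.3, 0.8, -1.8]
gripper_width: 0.157
gripper_force: 19.9
[620.42339171 280.12631529 126.42886277] 13.807025152242218 19.944872902706265 [-0.32014737  0.79525509 -1.83381469]
shift [-0.3875 -0.0613 -0.1289] twist [-0.005 -0.001  0.437] t 21.6
```

```bash
python3 -m handwheel '{"translation":[[0,0,-0.02],[0,0,-0.055],[0,0,-0.095],[-0.015,-0.0024,-0.125],[-0.045,-0.007,-0.129],[-0.085,-0.0134,-0.129],[-0.125,-0.0198,-0.129],[-0.165,-0.026,-0.129],[-0.205,-0.0324,-0.129],[-0.245,-0.0388,-0.129],[-0.285,-0.045,-0.129],[-0.32,-0.0506,-0.129]],"twist":[[0,0,0],[0,0,0],[0,0,0.03],[0,0,0.08],[0,0,0.13],[0,0,0.18],[0,0,0.23],[0,0,0.28],[0,0,0.33],[0,0,0.37],[0,0,0.41],[0,0,0.437]],"jaw":[255,255,255,255,255,255,255,255,255,255,255,255]}' 35
python3 -c "
from h import *
plan([564,-108.2,108.5],-24.4)"
```

```text
time: 22.75
ee_pos: [573.5, -42.3, 256.1]
tool_rot: [0.841, 0.541, -0.0, -0.001]
wrist_force: [0.6, -0.3, -2.3]
gripper_width: 0.157
gripper_force: 34.9
shift [-0.0641  0.019   0.1475] twist [-0.002 -0.001 -0.002] t 22.8
```

```bash
python3 -m handwheel '{"translation":[[-0.03,0.009,0],[-0.055,0.016,0],[-0.065,0.019,0.01],[-0.065,0.019,0.035],[-0.065,0.019,0.07],[-0.065,0.019,0.1],[-0.065,0.019,0.12],[-0.065,0.019,0.13],[-0.065,0.019,0.135],[-0.065,0.019,0.135],[-0.065,0.019,0.135]],"twist":[[0,0,0],[0,0,0],[0,0,0],[0,0,0],[0,0,0],[0,0,0],[0,0,0],[0,0,0],[0,0,0],[0,0,0],[0,0,0]],"jaw":[255,255,255,255,255,255,255,255,255,255,255]}'
python3 -c "
from h import *
f=grab_frame('wrist'); keep(f,'w10'); save(f,'w10',s=1.3)
plan([564,-108.2,107.5],-24.4)"
```

```text
time: 23.85
ee_pos: [564.9, -107.3, 121.1]
tool_rot: [0.841, 0.542, 0.0, -0.001]
wrist_force: [0.4, 0.8, -2.9]
gripper_width: 0.156
gripper_force: 34.9
shift [-0.0011 -0.0004  0.0137] twist [-0.    -0.001 -0.   ] t 23.9
```

View pics/w10.png

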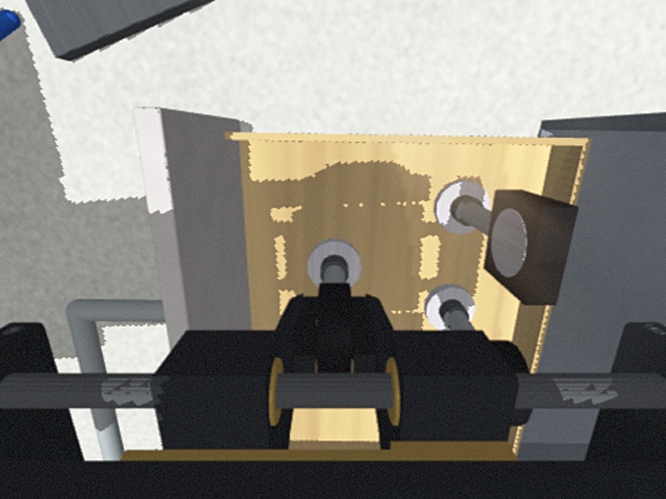

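The third post is over its slot and both earlier ones still stand (feet at (462,205) and (450,305)). I'll lower it until it makes contact.

```bash
python3 -m handwheel '{"translation":[[0,0,0.005],[0,0,0.01],[0,0,0.0125],[0,0,0.014],[0,0,0.0145],[0,0,0.0145]],"twist":[[0,0,0],[0,0,0],[0,0,0],[0,0,0],[0,0,0],[0,0,0]],"jaw":[255,255,255,255,255,255]}'
```

```text
time: 24.5
ee_pos: [565.2, -107.7, 107.2]
tool_rot: [0.841, 0.542, 0.001, 0.0]
wrist_force: [-1.0, -0.4, 9.1]
gripper_width: 0.15
gripper_force: 34.9
```

```bash
python3 -m handwheel '{"translation":[[0,0,0],[0,0,0],[0,0,0],[0,0,-0.02],[0,0,-0.06],[0,0,-0.11],[0,0,-0.16],[0,0,-0.17],[0,0,-0.17]],"twist":[[0,0,0],[0,0,0],[0,0,0],[0,0,0],[0,0,0],[0,0,0],[0,0,0],[0,0,0],[0,0,0]],"jaw":[200,168,168,168,168,168,168,168,168]}' 20
python3 -c "
from h import *
f=grab_frame('top'); keep(f,'t11')
plan([364,-395,270],-24.4)"
```

```text
time: 25.4
ee_pos: [565.0, -107.7, 277.0]
tool_rot: [0.841, 0.542, 0.001, 0.0]
wrist_force: [1.2, -0.2, -0.1]
gripper_width: 0.338
gripper_force: 0.0
shift [-0.3446 -0.0638  0.0047] twist [-0.003 -0.001 -0.   ] t 25.4
```

```bash
python3 -m handwheel '{"translation":[[-0.345,-0.064,0],[-0.345,-0.064,0],[-0.345,-0.064,0],[-0.345,-0.064,0],[-0.345,-0.064,0],[-0.345,-0.064,0],[-0.345,-0.064,0],[-0.345,-0.064,0],[-0.345,-0.064,0],[-0.345,-0.064,0]],"twist":[[0,0,0],[0,0,0],[0,0,0],[0,0,0],[0,0,0],[0,0,0],[0,0,0],[0,0,0],[0,0,0],[0,0,0]],"jaw":[128,128,128,128,128,128,128,128,128,128]}'
python3 -c "
from h import *
f=grab_frame('wrist'); keep(f,'w11'); save(f,'w11',s=1.3)
print(read_state()['ee_pos'])"
```

```text
time: 26.45
ee_pos: [364.2, -394.3, 274.1]
tool_rot: [0.84, 0.542, 0.0, -0.003]
wrist_force: [0.2, 0.4, 0.7]
gripper_width: 0.496
gripper_force: 0.0
[ 364.47592613 -394.14513796  274.50032122]
```

View pics/w11.png

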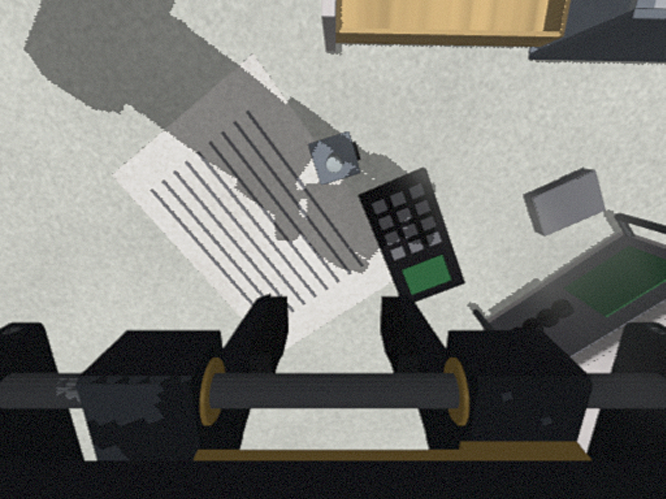

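Base R stands at (333,158) with a round-looking light post top at (335,165); the block's edges are turned about 13° from the tool. The calculator lies to its right. That was the last picture I may view, so I continue numerically.

```bash
python3 - <<'E'
from h import *
f=load('w11'); im=f['pixels'].astype(int)
v=im.mean(2)
for r in range(98,148,1): print(r,''.join('%x'%int(v[r,c]//16) for c in range(228,288)))
print(im[126,257],im[120,245],im[110,262])
E
```

```text
98 8887778777666667676677766667bcccccccccbcccccccccccccbcbbcccc
99 888777877667766776777676677678accccccbccccccbccccccbccccbccc
100 77878788777777666667776677666678accccccccccccccccbcccccccccc
101 878777887767667666677776667766767acca7788bcbbccccbbcccccccbb
102 87887778877667666666676667766676677876777acbccccccccccbbccbb
103 77777888777666666666676676766765547677887bcbcccccbcbcccbbbbb
104 788777887787666676776667776555544455567877acccbccbbbccbbbccc
105 787777888887777777777766555444444554447876bccccbccbbcccbbccc
106 778788888888777776676555444444444444445577bcccccccbbbccbbbcc
107 7877787888888777765444444444444444444444567bccccbcccbbbccbbb
108 8777777788888765565444444444444444544444566b99bbcccccbbbbccc
109 7877887777876554478544444444444444444444444546bcccccbbbccccb
110 8888777776544444788665544444444444444544554213accccccccccccc
111 887887776544444478888875444444444445444444432268bccccccccccc
112 887777777544444478888886444444444444445444432136bccccccccccc
113 77777788854444778888888887544444444444444444222678bcccbcbccc
114 77777778864444578788788888644444444444444545312567bccccccc
[... 1486 characters left out ...]
677777767bc
138 5678cdeeeeddddddea787778787777788bca877777767676777777776788
139 9877cddddeeddddeda778778777688bdcda8777777776677777777777776
140 ca878cdddddddddda8788776689cdddddd97777777777777777777777777
141 ec9779da98888889877666667bdacdacda87777777777777777777767777
142 cdb878c97777777777777777788788888777777767677777777777667766
143 bddb87777877777777777777778777777777778777777777777777677777
144 9cdeb8767877777777777777777777777877777777777777777777777775
145 cdbdc8446787877777777777777777777787777777777777777777775432
146 898896434787777777778778777787778777787777777777777777642110
147 787777643577777778777777777777778777877777777677777653210010
[176 183 184] [124 133 139] [69 72 81]
```

```bash
python3 - <<'E'
from h import *
f=load('w11')
c=[onz(f,u,v,34) for u,v in [(237,110),(246.5,141.5),(277,134),(268,103)]]
print("block",np.mean(c,0),np.linalg.norm(c[0]-c[1]),np.linalg.norm(c[1]-c[2])); d=c[2]-c[1]; h=np.degrees(np.arctan2(d[1],d[0])); d=c[0]-c[1]; print(h,np.degrees(np.arctan2(d[1],d[0]))-90)
p=onz(f,256.5,126,105); print("post",p)
plan([p[0],p[1],93],h)
E
```

```text
block [ 386.75 -341.05   34.  ] 42.822424032275464 42.42322477134427
-10.594765712337079 -8.054414446381742
post [ 386.7 -340.   105. ]
shift [ 0.058  -0.0014  0.1817] twist [-0.003 -0.003 -0.239] t 26.5
```

```bash
python3 -m handwheel '{"translation":[[0.04,-0.001,0],[0.058,-0.0014,0.03],[0.058,-0.0014,0.07],[0.058,-0.0014,0.11],[0.058,-0.0014,0.145],[0.058,-0.0014,0.17],[0.058,-0.0014,0.18],[0.058,-0.0014,0.182],[0.058,-0.0014,0.182],[0.058,-0.0014,0.182],[0.058,-0.0014,0.182],[0.058,-0.0014,0.182]],"twist":[[0,0,-0.13],[0,0,-0.26],[0,0,-0.26],[0,0,-0.26],[0,0,-0.26],[0,0,-0.26],[0,0,-0.26],[0,0,-0.26],[0,0,-0.26],[0,0,-0.26],[0,0,-0.26],[0,0,-0.26]],"jaw":[128,128,128,128,128,128,128,128,128,170,200,255]}' 30
python3 -m handwheel '{"translation":[[0,0,0],[0,0,0],[0,0,0],[0,0,0],[0,0,-0.01],[0,0,-0.02],[0,0,-0.02]],"twist":[[0,0,0],[0,0,0],[0,0,0],[0,0,0],[0,0,0],[0,0,0],[0,0,0]],"jaw":[255,255,255,255,255,255,255]}' 30
python3 -c "
from h import *
s=read_state();print(s['ee_pos'],s['gripper_width']*88,s['gripper_force'],s['wrist_force'])
plan([589.3,-258.1,250],-24.4)"
```

```text
time: 27.7
ee_pos: [386.4, -341.7, 94.1]
tool_rot: [0.763, 0.646, 0.0, -0.001]
wrist_force: [0.5, 0.6, 0.1]
gripper_width: 0.252
gripper_force: 0.0
time: 28.4
ee_pos: [386.4, -341.9, 114.6]
tool_rot: [0.763, 0.646, -0.0, -0.001]
wrist_force: [0.1, -1.3, -4.0]
gripper_width: 0.143
gripper_force: 30.0
[ 386.36062731 -341.881424    114.64355439] 12.62789097662669 29.992170939221978 [ 0.13251474 -1.26165323 -4.01262946]
shift [ 0.1162  0.1862 -0.1355] twist [-0.001 -0.     0.26 ] t 28.4
```

```bash
python3 -m handwheel '{"translation":[[0,0,-0.03],[0,0,-0.07],[0,0,-0.11],[0.015,0.024,-0.135],[0.035,0.056,-0.135],[0.055,0.088,-0.135],[0.075,0.12,-0.135],[0.095,0.152,-0.135],[0.108,0.173,-0.135],[0.116,0.186,-0.135],[0.116,0.186,-0.135]],"twist":[[0,0,0],[0,0,0],[0,0,0.05],[0,0,0.1],[0,0,0.15],[0,0,0.2],[0,0,0.23],[0,0,0.26],[0,0,0.26],[0,0,0.26],[0,0,0.26]],"jaw":[255,255,255,255,255,255,255,255,255,255,255]}' 40
python3 -c "
from h import *
plan([589.3,-258.1,110],-24.4)
f=grab_frame('wrist'); keep(f,'w12'); f=grab_frame('top'); keep(f,'t12')
"
```

```text
time: 29.5
ee_pos: [590.1, -257.0, 247.1]
tool_rot: [0.84, 0.543, -0.0, -0.002]
wrist_force: [-0.7, -0.0, -4.8]
gripper_width: 0.14
gripper_force: 40.0
shift [-0.0015  0.0003  0.1371] twist [-0.004 -0.002  0.002] t 29.5
```

```bash
python3 -m handwheel '{"translation":[[0,0,0.03],[0,0,0.065],[0,0,0.1],[0,0,0.125],[0,0,0.135],[0,0,0.139],[0,0,0.1405],[0,0,0.1415],[0,0,0.1415]],"twist":[[0,0,0],[0,0,0],[0,0,0],[0,0,0],[0,0,0],[0,0,0],[0,0,0],[0,0,0],[0,0,0]],"jaw":[255,255,255,255,255,255,255,255,255]}'
```

```text
time: 30.5
ee_pos: [589.1, -258.1, 107.8]
tool_rot: [0.841, 0.542, 0.0, -0.001]
wrist_force: [-0.2, -0.0, -4.1]
gripper_width: 0.147
gripper_force: 40.0
```

```bash
python3 -m handwheel '{"translation":[[0,0,0.001],[0,0,0.002],[0,0,0.0025],[0,0,0.0025]],"twist":[[0,0,0],[0,0,0],[0,0,0],[0,0,0]],"jaw":[255,255,255,255]}'
```

```text
time: 30.9
ee_pos: [589.3, -258.1, 105.7]
tool_rot: [0.841, 0.542, 0.0, -0.0]
wrist_force: [-1.5, 0.7, 5.4]
gripper_width: 0.144
gripper_force: 40.0
```

```bash
python3 -m handwheel '{"translation":[[0,0,0],[0,0,0],[0,0,0],[0,0,-0.02],[0,0,-0.06],[0,0,-0.11],[0,0,-0.16],[0,0,-0.17],[0,0,-0.17]],"twist":[[0,0,0],[0,0,0],[0,0,0],[0,0,0],[0,0,0],[0,0,0],[0,0,0],[0,0,0],[0,0,0]],"jaw":[200,168,168,168,168,168,168,168,168]}' 20
python3 -c "
from h import *
f=grab_frame('top'); keep(f,'t13')
a=load('t2')['pixels'].astype(int); b=f['pixels'].astype(int)
# base L region now vs before
for g,n in ((a,'before'),(b,'now')):
    sub=g[235:285,140:195].mean(2); ys,xs=np.where(sub<125); print(n,len(xs),xs.mean()+140,ys.mean()+235)
plan([350,250,270],0)"
```

```text
time: 31.8
ee_pos: [589.4, -258.4, 275.8]
tool_rot: [0.841, 0.542, 0.001, 0.0]
wrist_force: [-0.6, -0.7, -0.7]
gripper_width: 0.346
gripper_force: 0.0
before 217 165.1889400921659 258.49769585253455
now 208 165.29326923076923 258.42788461538464
shift [ 0.364  -0.4276  0.0053] twist [-0.003 -0.002 -0.426] t 31.9
```

```bash
python3 -m handwheel '{"translation":[[0.182,-0.214,0],[0.364,-0.428,0.005],[0.364,-0.428,0.005],[0.364,-0.428,0.005],[0.364,-0.428,0.005],[0.364,-0.428,0.005],[0.364,-0.428,0.005],[0.364,-0.428,0.005],[0.364,-0.428,0.005],[0.364,-0.428,0.005],[0.364,-0.428,0.005],[0.364,-0.428,0.005]],"twist":[[0,0,-0.426],[0,0,-0.426],[0,0,-0.426],[0,0,-0.426],[0,0,-0.426],[0,0,-0.426],[0,0,-0.426],[0,0,-0.426],[0,0,-0.426],[0,0,-0.426],[0,0,-0.426],[0,0,-0.426]],"jaw":[128,128,128,128,128,128,128,128,128,128,128,128]}'
python3 - <<'E'
from h import *
s=read_state(); print(s['ee_pos'],s['joint_velocities'])
f=grab_frame('wrist'); keep(f,'w14'); v=f['pixels'].mean(2)
u0,v0=proj(f,[348.6,310.6,60]).astype(int); print(u0,v0)
for r in range(max(0,v0-32),min(384,v0+32)): print(r,''.join('%x'%int(v[r,c]//16) for c in range(max(0,u0-35),min(512,u0+35))))
print(max(0,u0-35))
E
```

```text
time: 33.05
ee_pos: [346.8, 252.8, 268.8]
tool_rot: [0.705, 0.709, -0.002, -0.003]
wrist_force: [-0.1, 0.3, 0.1]
gripper_width: 0.499
gripper_force: 0.0
[346.8104429  252.78884709 268.78823766] [ 0.20379042  0.04169025 -0.05173922 -0.02460078  0.00648865  0.20365753]
259 124
92 deddddedddddddddddddddddddddddddddddedddddddddeeeddddedddddddedddddddd
93 dedddedddcddddddddddddddedddddddddddddddddddddddddddddeedddddddddddddd
94 ddddeeedddddddddddddddeeddddddddddcddddddddddddddddddddddddddddddddddd
95 dddddddddddddddddddddeddddddddddddddddddeededddddddddddddddddddddddddd
96 dddddeeeeddddedddddddeedddddddddddddddeeeeeecdddddddddddddcdddddddeddd
97 dddddeeeddddeddddddddedddddddddddddddddeeba999cdddedddeddddddeeddddddd
98 ddddddeddddddeddddddddddddddddddddddedba987898bdddddddddddddddeddddddd
99 ddddddeddddddddddddedddddddddddddddba9888999989cddddeeeeedddddeddddddd
100 ddddddededeeddddddeeedddddddeddddb9888999999987ceedddddddddddddddddddd
101 dddddddeeeeedddddeeeedddeeeeeeba988999999999998ceedddddddddeeddddddddd
102 dddddddeeeedddddddddddeeeeeba988999999999999998adedddddddddddddddddddd
103 dee
[... 3271 characters left out ...]
777778888787788888888
147 ba99977877778777778788777777788877887778888888777777777778777778888887
148 8777777778888878788788777778878887877778888887777877777777777888888878
149 7777778787877778887777777778778777777778887777777777777777777878888788
150 7777788777887777777777777777877777777788787777877777777777877777788788
151 7777787777777777777777777778777877778877787777777777777777777777778787
152 7788887777787777777777777778878777788877787787887787788777777787778777
153 7777878787877777777777777777887877788877777778887777777877777777777777
154 8777877777887777788877777788778777787777777787888777778778777777777777
155 8777777777777777777877777788877777777777777777877787777787787777788877
224
```

```bash
python3 - <<'E'
from h import *
f=load('w14')
c=[onz(f,u,v,34) for u,v in [(237.5,108.5),(246.5,137),(278,126),(269,97)]]
print("block",np.mean(c,0),np.linalg.norm(c[0]-c[1]),np.linalg.norm(c[1]-c[2])); d=c[2]-c[1]; h=np.degrees(np.arctan2(d[1],d[0])); d=c[0]-c[1]; print(h,np.degrees(np.arctan2(d[1],d[0]))-90)
p=onz(f,258,122,105); print("post",p)
f=grab_frame('wrist'); v=f['pixels'].mean(2); u0,v0=proj(f,p).round().astype(int); print(u0,v0)
ys,xs=np.where(v[v0-10:v0+11,u0-10:u0+11]>180); q=(xs.mean()+u0-10,ys.mean()+v0-10); print(q,onz(f,*q,105))
plan([p[0],p[1],93],18)
E
```

```text
block [346.   317.15  34.  ] 38.04799600504605 44.08763999127194
19.33911131489195 17.434874694799262
post [346.5 316.1 105. ]
257 122
(np.float64(257.52252252252254), np.float64(121.54054054054055)) [346.6 316.1 105. ]
shift [ 0.0651 -0.0011  0.1762] twist [-0.005 -0.002 -0.311] t 33.1
```

```bash
python3 -m handwheel '{"translation":[[0.04,-0.001,0],[0.065,-0.001,0.03],[0.065,-0.001,0.07],[0.065,-0.001,0.11],[0.065,-0.001,0.14],[0.065,-0.001,0.165],[0.065,-0.001,0.175],[0.065,-0.001,0.176],[0.065,-0.001,0.176],[0.065,-0.001,0.176],[0.065,-0.001,0.176],[0.065,-0.001,0.176]],"twist":[[0,0,-0.13],[0,0,-0.26],[0,0,-0.31],[0,0,-0.31],[0,0,-0.31],[0,0,-0.31],[0,0,-0.31],[0,0,-0.31],[0,0,-0.31],[0,0,-0.31],[0,0,-0.31],[0,0,-0.31]],"jaw":[128,128,128,128,128,128,128,128,128,170,200,255]}' 30
python3 -m handwheel '{"translation":[[0,0,0],[0,0,0],[0,0,0],[0,0,0],[0,0,-0.01],[0,0,-0.02],[0,0,-0.02]],"twist":[[0,0,0],[0,0,0],[0,0,0],[0,0,0],[0,0,0],[0,0,0],[0,0,0]],"jaw":[255,255,255,255,255,255,255]}' 30
python3 -c "
from h import *
s=read_state();print(s['ee_pos'],s['gripper_width']*88,s['gripper_force'],s['wrist_force'])
plan([507.3,-220.9,260],-24.4)"
```

```text
time: 34.35
ee_pos: [348.7, 315.6, 95.5]
tool_rot: [0.589, 0.808, 0.001, -0.001]
wrist_force: [1.5, -0.9, 0.4]
gripper_width: 0.254
gripper_force: 0.0
time: 35.05
ee_pos: [349.2, 315.8, 116.3]
tool_rot: [0.589, 0.808, 0.002, -0.001]
wrist_force: [0.1, -0.2, -3.8]
gripper_width: 0.149
gripper_force: 30.0
[349.16414738 315.76063449 116.26268326] 13.089905796983329 29.960920549929142 [ 0.0948753  -0.17470982 -3.78071062]
shift [-0.5589 -0.0129 -0.1454] twist [ 0.001 -0.004  0.736] t 35.0
```

```bash
python3 -m handwheel '{"translation":[[0,0,-0.03],[0,0,-0.07],[0,0,-0.11],[-0.02,0,-0.145],[-0.06,-0.0014,-0.145],[-0.105,-0.0024,-0.145],[-0.15,-0.0035,-0.145],[-0.195,-0.0045,-0.145],[-0.24,-0.0055,-0.145],[-0.285,-0.0066,-0.145],[-0.33,-0.0076,-0.145],[-0.37,-0.0085,-0.145]],"twist":[[0,0,0],[0,0,0],[0,0,0.05],[0,0,0.12],[0,0,0.2],[0,0,0.28],[0,0,0.36],[0,0,0.44],[0,0,0.52],[0,0,0.6],[0,0,0.68],[0,0,0.736]],"jaw":[255,255,255,255,255,255,255,255,255,255,255,255]}' 40
python3 -c "
from h import *
plan([507.3,-220.9,258],-24.4)
"
```

```text
time: 36.25
ee_pos: [453.7, -42.0, 258.9]
tool_rot: [0.842, 0.54, -0.0, -0.001]
wrist_force: [0.9, 1.0, -2.1]
gripper_width: 0.143
gripper_force: 40.0
shift [-0.1403  0.1233  0.0005] twist [-0.002 -0.001 -0.004] t 36.2
```

```bash
python3 -m handwheel '{"translation":[[-0.035,0.031,0],[-0.07,0.062,0],[-0.105,0.093,0],[-0.13,0.115,0],[-0.14,0.123,0],[-0.14,0.123,0],[-0.14,0.123,0]],"twist":[[0,0,0],[0,0,0],[0,0,0],[0,0,0],[0,0,0],[0,0,0],[0,0,0]],"jaw":[255,255,255,255,255,255,255]}'
python3 - <<'E'
from h import *
plan([507.3,-220.9,112],-24.4)
f=grab_frame('wrist'); keep(f,'w15'); im=f['pixels'].astype(int); print(read_state()['wrist_force'])
# predicted features: tray divider, front wall in view
a=np.radians(-24.4); x=np.array([np.cos(a),np.sin(a),0]); y=np.array([-x[1],x[0],0]); O=np.array([486.6,-121.4,0])
for n,X,Y,z in [("div mid",100,-35,42),("div front",30,-35,42),("front inner top",0,0,115),("postP3 foot",65,44,20),("P1",150,82,20),("P2",150,6,20),("handle",-55,0,103)]:
    u,v=proj(f,O+X*x+Y*y+[0,0,z]); print(n,u,v, im[int(v),int(u)] if 0<=u<512 and 0<=v<384 else '')
# blue<red wood mask profile across col
for u in (215,240): print([ (r,tuple(im[r,u])) for r in range(0,230,10)])
E
```

```text
time: 36.95
ee_pos: [507.4, -217.1, 258.4]
tool_rot: [0.84, 0.542, -0.0, -0.002]
wrist_force: [0.4, 0.4, -2.7]
gripper_width: 0.145
gripper_force: 40.0
shift [-0.0038  0.002   0.1463] twist [-0.003 -0.002  0.   ] t 37.0
[ 0.58181216  0.51436675 -2.88224889]
div mid 291.0 135.2 [119 103  71]
div front 235.5 135.1 [229 196 139]
front inner top 197.4 106.8 [233 229 228]
postP3 foot 263.5 68.9 [92 78 62]
P1 334.4 34.5 [74 82 82]
P2 329.0 101.1 [113 106  96]
handle 145.2 106.6 [185 190 192]
[(0, (np.int64(143), np.int64(119), np.int64(87))), (10, (np.int64(141), np.int64(122), np.int64(84))), (20, (np.int64(142), np.int64(121), np.int64(85))), (30, (np.int64(147), np.int64(125), np.int64(94))), (40, (np.int64(143), np.int64(123), np.int64(94))), (50, (np.int64(138), np.int64(120), np.int64(90))), (60, (np.int64(133), np.int64(117), np.int64(92))), (70, (np.int64(123), np.int64(110), np.int64(90))), (80, (np.int64(115), np.int64(104), np.int64(92))), (90, (np.int64(104), np.int64(98), np.int64(91))), (100, (np.int64(96), np.int64(95), np.int64(98))), (110, (np.int64(97), np.int64(96), np.i
[... 1095 characters left out ...]
 np.int64(132))), (100, (np.int64(216), np.int64(184), np.int64(129))), (110, (np.int64(215), np.int64(184), np.int64(128))), (120, (np.int64(126), np.int64(108), np.int64(80))), (130, (np.int64(195), np.int64(166), np.int64(119))), (140, (np.int64(218), np.int64(188), np.int64(135))), (150, (np.int64(123), np.int64(104), np.int64(75))), (160, (np.int64(121), np.int64(104), np.int64(74))), (170, (np.int64(123), np.int64(106), np.int64(76))), (180, (np.int64(64), np.int64(66), np.int64(75))), (190, (np.int64(75), np.int64(81), np.int64(89))), (200, (np.int64(81), np.int64(88), np.int64(93))), (210, (np.int64(81), np.int64(84), np.int64(90))), (220, (np.int64(79), np.int64(83), np.int64(94)))]
```

```bash
python3 -m handwheel '{"translation":[[-0.001,0.001,0.03],[-0.002,0.001,0.065],[-0.002,0.001,0.1],[-0.002,0.001,0.13],[-0.002,0.001,0.143],[-0.002,0.001,0.147],[-0.002,0.001,0.149],[-0.002,0.001,0.15],[-0.002,0.001,0.1505],[-0.002,0.001,0.151]],"twist":[[0,0,0],[0,0,0],[0,0,0],[0,0,0],[0,0,0],[0,0,0],[0,0,0],[0,0,0],[0,0,0],[0,0,0]],"jaw":[255,255,255,255,255,255,255,255,255,255]}'
```

```text
time: 38.0
ee_pos: [507.8, -220.1, 108.2]
tool_rot: [0.841, 0.542, 0.0, -0.001]
wrist_force: [0.1, 1.0, -4.4]
gripper_width: 0.147
gripper_force: 40.0
```

```bash
python3 -m handwheel '{"translation":[[0,0,0.001],[0,0,0.0015],[0,0,0.0015]],"twist":[[0,0,0],[0,0,0],[0,0,0]],"jaw":[255,255,255]}'
```

```text
time: 38.3
ee_pos: [508.0, -220.4, 107.0]
tool_rot: [0.841, 0.542, 0.0, -0.0]
wrist_force: [-0.7, 0.4, 4.7]
gripper_width: 0.141
gripper_force: 40.0
```

```bash
python3 -m handwheel '{"translation":[[0,0,0],[0,0,0],[0,0,0],[0,0,-0.02],[0,0,-0.06],[0,0,-0.11],[0,0,-0.16],[0,0,-0.17],[0,0,-0.17]],"twist":[[0,0,0],[0,0,0],[0,0,0],[0,0,0],[0,0,0],[0,0,0],[0,0,0],[0,0,0],[0,0,0]],"jaw":[200,168,168,168,168,168,168,168,168]}' 20
python3 -c "
from h import *
plan([436.5,-98.7,277],-24.4)"
```

```text
time: 39.2
ee_pos: [508.1, -220.6, 277.3]
tool_rot: [0.841, 0.542, 0.001, 0.0]
wrist_force: [0.4, 0.6, -0.5]
gripper_width: 0.343
gripper_force: 0.0
shift [ 0.0814 -0.1156  0.0003] twist [ 0.001 -0.001 -0.   ] t 39.2
```

```bash
python3 -m handwheel '{"translation":[[0.04,-0.057,0],[0.081,-0.1155,0],[0.081,-0.1155,0],[0.081,-0.1155,0],[0.081,-0.1155,0]],"twist":[[0,0,0],[0,0,0],[0,0,0],[0,0,0],[0,0,0]],"jaw":[168,168,168,168,168]}'
python3 - <<'E'
from h import *
f=grab_frame('wrist'); keep(f,'w16'); im=f['pixels'].astype(int); v=im.mean(2)
t=grab_frame('top'); keep(t,'t16')
a=np.radians(-24.4); x=np.array([np.cos(a),np.sin(a),0]); y=np.array([-x[1],x[0],0]); O=np.array([486.6,-121.4,0])
for n,X,Y,z in [("P3 foot",65,44,20),("P3 head",65,44,97),("P1 foot",150,82,20),("P1 head",150,82,97),("P2 foot",150,6,20),("P2 head",150,6,97),("handle",-55,0,103),("B1",150,-82,105),("B2",60,-82,105)]:
    p=O+X*x+Y*y+[0,0,z]; u,w=proj(f,p).astype(int); uu,ww=proj(t,p).astype(int); print(n,p.round(),u,w, im[w,u] if 0<=u<512 and 0<=w<384 else '','top',uu,ww,t['pixels'][ww,uu])
print("handle row profile",[int(k) for k in v[proj(f,O-55*x+[0,0,103]).astype(int)[1],235:285]],'from 235')
r=v[90,240:300]
for r in range(40,250,3): print(r,''.join('%x'%int(v[r,c]//16) for c in range(230,512,3)))
plan([436.5,-98.7,108],-24.4)
E
```

```text
time: 39.7
ee_pos: [435.8, -98.5, 275.1]
tool_rot: [0.84, 0.542, -0.001, -0.002]
wrist_force: [0.2, 0.1, -0.2]
gripper_width: 0.343
gripper_force: 0.0
P3 foot [ 564. -108.   20.] 344 131 [109 104  95] top 298 187 [59 59 60]
P3 head [ 564. -108.   97.] 365 138 [98 91 77] top 300 184 [34 35 35]
P1 foot [ 657. -109.   20.] 410 103 [63 67 69] top 297 157 [73 74 74]
P1 head [ 657. -109.   97.] 449 103 [ 99  97 101] top 299 153 [50 48 50]
P2 foot [ 626. -178.   20.] 400 158 [86 76 62] top 319 167 [84 84 85]
P2 head [ 626. -178.   97.] 434 171 [73 71 69] top 322 163 [48 51 51]
handle [437. -99. 103.] 258 177 [82 85 84] top 298 226 [131 125 111]
B1 [ 589. -258.  105.] 423 242 [82 83 83] top 350 174 [132 136 134]
B2 [ 507. -221.  105.] 351 242 [157 162 164] top 339 201 [148 152 151]
handle row profile [119, 122, 119, 118, 114, 117, 128, 121, 120, 118, 115, 118, 117, 120, 117, 128, 125, 119, 117, 121, 120, 125, 101, 83, 92, 88, 95, 101, 95, 93, 87, 99, 117, 123, 126, 121, 124, 124, 120, 120, 121, 119, 123, 117, 122, 123, 123, 122, 123, 124] from 235
40 cbcdccccdccdccdccccccdccccdccdcddcdddddcc
[... 6230 characters left out ...]
88787455558555465555555554555555557779abb
232 0bcdccccccddcccdca01001110baaa78778864545bbbbbaaabb587888874555555556555555555545554456777aaab
235 1bccccccccccddccca110010116aaaa9aaaaa54547bbbbaaabbbaaaaaaaa455555555545555554455555557777aaaa
238 0cddcdcdcccccdccc90001111115555556566645547787778aaa99bbaaaa955455565545555455455555557779aaab
241 0ccdddccdcccdcccd801110111115555555555444975555455455545555555455559554455545555554556777aaaaa
244 0bcddcdccdcccdcdc80010110101455455555554bba75555545455544555555449aaa44444444444444457787aaaaa
247 0cededccdccdccdcd810100101111aa899897786aaa7655554454554544444444aaa944444444444444556667888ba
shift [0.0007 0.0003 0.1673] twist [-0.004 -0.001 -0.001] t 39.8
```

The text map shows all three posts upright in the wide bay and both bases in the narrow bay. The handle sits about 3 mm further in, so I'll adjust and grip it.

```bash
python3 -m handwheel '{"translation":[[0,0.003,0.04],[0,0.003,0.08],[0,0.003,0.12],[0,0.003,0.15],[0,0.003,0.163],[0,0.003,0.167],[0,0.003,0.167],[0,0.003,0.167],[0,0.003,0.167],[0,0.003,0.167],[0,0.003,0.167],[0,0.003,0.167]],"twist":[[0,0,0],[0,0,0],[0,0,0],[0,0,0],[0,0,0],[0,0,0],[0,0,0],[0,0,0],[0,0,0],[0,0,0],[0,0,0],[0,0,0]],"jaw":[168,168,168,168,168,168,168,190,210,225,255,255]}' 20
python3 -c "
from h import *
s=read_state(); print(s['ee_pos'],s['gripper_width']*88,s['gripper_force'],s['wrist_force'])
plan(np.array([609.8,-180.3,s['ee_pos'][2]]),-24.4)"
```

```text
time: 41.0
ee_pos: [439.0, -100.1, 110.0]
tool_rot: [0.841, 0.542, 0.0, -0.001]
wrist_force: [0.6, -1.4, 6.1]
gripper_width: 0.104
gripper_force: 20.0
[ 439.01459483 -100.0812355   109.97826012] 9.188893741728346 19.997180312639102 [ 0.58569002 -1.35212721  6.13856386]
shift [-2.500e-03  1.887e-01 -1.000e-04] twist [-0.001 -0.001 -0.   ] t 41.0
```

```bash
python3 -m handwheel '{"translation":[[0,0.001,0],[0,0.003,0],[0,0.007,0],[0,0.013,0],[-0.0003,0.02,0],[-0.0004,0.028,0],[-0.0005,0.036,0],[-0.0006,0.044,0],[-0.0007,0.052,0],[-0.0008,0.06,0],[-0.0009,0.068,0],[-0.001,0.076,0]],"twist":[[0,0,0],[0,0,0],[0,0,0],[0,0,0],[0,0,0],[0,0,0],[0,0,0],[0,0,0],[0,0,0],[0,0,0],[0,0,0],[0,0,0]],"jaw":[255,255,255,255,255,255,255,255,255,255,255,255]}'
python3 -m handwheel '{"translation":[[0,0.007,0],[-0.0002,0.014,0],[-0.0003,0.021,0],[-0.0004,0.028,0],[-0.0005,0.035,0],[-0.0006,0.042,0],[-0.0007,0.049,0],[-0.0008,0.056,0],[-0.0009,0.063,0],[-0.001,0.069,0],[-0.001,0.074,0],[-0.001,0.078,0]],"twist":[[0,0,0],[0,0,0],[0,0,0],[0,0,0],[0,0,0],[0,0,0],[0,0,0],[0,0,0],[0,0,0],[0,0,0],[0,0,0],[0,0,0]],"jaw":[255,255,255,255,255,255,255,255,255,255,255,255]}'
python3 -c "
from h import *
f=grab_frame('top'); keep(f,'t17')
s=read_state(); plan(np.array([609.8,-180.3,s['ee_pos'][2]]),-24.4)"
```

```text
time: 42.2
ee_pos: [507.5, -132.4, 110.0]
tool_rot: [0.841, 0.542, -0.0, -0.001]
wrist_force: [-2.8, -0.2, 9.4]
gripper_width: 0.106
gripper_force: 20.0
time: 43.4
ee_pos: [578.2, -165.9, 110.0]
tool_rot: [0.841, 0.542, -0.0, -0.001]
wrist_force: [-3.3, -2.2, 8.0]
gripper_width: 0.109
gripper_force: 20.0
shift [-0.      0.0341 -0.    ] twist [-0. -0. -0.] t 43.5
```

```bash
python3 -m handwheel '{"translation":[[0,0.003,0],[0,0.007,0],[0,0.011,0],[0,0.015,0],[0,0.019,0],[0,0.023,0],[0,0.026,0],[0,0.029,0],[0,0.031,0],[0,0.0325,0],[0,0.0335,0],[0,0.0345,0]],"twist":[[0,0,0],[0,0,0],[0,0,0],[0,0,0],[0,0,0],[0,0,0],[0,0,0],[0,0,0],[0,0,0],[0,0,0],[0,0,0],[0,0,0]],"jaw":[255,255,255,255,255,255,255,255,255,255,255,255]}'
python3 -m handwheel '{"translation":[[0,0.001,0],[0,0.0015,0],[0,0.002,0],[0,0.002,0]],"twist":[[0,0,0],[0,0,0],[0,0,0],[0,0,0]],"jaw":[255,255,255,255]}'
```

```text
time: 44.65
ee_pos: [609.2, -180.6, 110.0]
tool_rot: [0.841, 0.542, -0.001, -0.0]
wrist_force: [-3.6, -3.8, 7.5]
gripper_width: 0.105
gripper_force: 20.0
time: 45.05
ee_pos: [611.1, -181.5, 110.0]
tool_rot: [0.841, 0.541, -0.0, -0.0]
wrist_force: [-2.9, -3.7, 7.4]
gripper_width: 0.105
gripper_force: 20.0
```

```bash
python3 -m handwheel '{"translation":[[0,0.0005,0],[0,0.001,0],[0,0.0015,0],[0,0.002,0],[0,0.002,0]],"twist":[[0,0,0],[0,0,0],[0,0,0],[0,0,0],[0,0,0]],"jaw":[255,255,255,255,255]}'
```

```text
time: 45.55
ee_pos: [612.9, -182.3, 109.9]
tool_rot: [0.841, 0.541, -0.001, -0.0]
wrist_force: [-3.5, -4.0, 7.8]
gripper_width: 0.104
gripper_force: 20.0
```

```bash
python3 -m handwheel '{"translation":[[0,0.0005,0],[0,0.001,0],[0,0.0015,0],[0,0.002,0],[0,0.0025,0],[0,0.003,0],[0,0.003,0]],"twist":[[0,0,0],[0,0,0],[0,0,0],[0,0,0],[0,0,0],[0,0,0],[0,0,0]],"jaw":[255,255,255,255,255,255,255]}'
```

```text
time: 46.25
ee_pos: [615.6, -183.6, 110.0]
tool_rot: [0.841, 0.541, -0.001, -0.0]
wrist_force: [-3.3, -4.8, 7.4]
gripper_width: 0.101
gripper_force: 20.0
```

```bash
python3 -m handwheel '{"translation":[[0,0.0005,0],[0,0.001,0],[0,0.0015,0],[0,0.002,0],[0,0.0025,0],[0,0.003,0],[0,0.0035,0],[0,0.004,0],[0,0.004,0]],"twist":[[0,0,0],[0,0,0],[0,0,0],[0,0,0],[0,0,0],[0,0,0],[0,0,0],[0,0,0],[0,0,0]],"jaw":[255,255,255,255,255,255,255,255,255]}'
python3 - <<'E'
from h import *
f=grab_frame('wrist'); keep(f,'w18'); v=f['pixels'].mean(2)
t=grab_frame('top'); keep(t,'t18'); a=load('top0')['pixels'].astype(int).mean(2); b=t['pixels'].astype(int).mean(2)
for r in range(40,236,4): print(r,''.join('%x'%int(v[r,c]//16) for c in range(180,440,3)))
E
```

```text
time: 47.15
ee_pos: [618.0, -184.7, 110.0]
tool_rot: [0.841, 0.542, -0.002, -0.002]
wrist_force: [-10.1, -2.7, 11.3]
gripper_width: 0.105
gripper_force: 20.0
40 ddddddddddddddddeedddeeeeeeeeeddeddddddededdee9666666665566666555ceeeeede55555555599999
44 dededddededdddddeeddeeedddeededededddedddddddde666666566665566665dedeeede56566555599999
48 ddeeddededddeeeddddddeededdddeeddddededdddeeed7666666556666666566eeeeeedd66666566699999
52 ddddddeddedddddddddddededdeededdeededdddddedee8666666666566666559eeeeedea56666556899999
56 edddedddeddddddddeeeddeddddededdddddddddedddee766656666666666666aeeedede855666565999999
60 ddeedddddedeeddeddeeddedddeddddddeeedddeedddde666666666656666665ceeeedde665665665999999
64 eeeeddddddeddddddddedddddddddddddeeddedddedddd666666666566666555cddeeeee565565557999999
68 dddeedddddddddddeeddddedddddddedddeddddddddddd666656656665665656cdeddeec566665668999999
72 eeddddeeedddddddddddddddddddedddddddeededdddda666666555666566667eddeede9656665559999999
76 deddddddeeeededdedddeddddddddddeddddedddddddde666665666666655557eedeeee7665666659999999
80 eededdddeeddeedddddddeddddedd
[... 2850 characters left out ...]
88887888888756566556656655689b79e76666665566689899accccc
208 798888878cedde7888888885667667777878878888655665555555665788888866666665566669999bccccc
212 887888877debd98778877885666657788888887888656655555555666788888866675565555899998cccccc
216 887788787888888877888885666667888777878788656565565655655888888766665565995899999ccccdc
220 87877878777788777888878566666787878888887856566665655555588788876667565988999999ccccccc
224 888888888cddddede888777566666788877787788856566655655565688888866666555888899999ccccccc
228 888778877cdddddeb413332566665332312678777855555666565556688888856666665598999899ccccccc
232 887788788cddcdd9111111156666611101112887776655656656656578888885666555599898998bccccccc
```

```bash
python3 - <<'E'
from h import *
f=load('w18'); v=f['pixels'].mean(2); a=np.radians(-24.4); x=np.array([np.cos(a),np.sin(a),0]); y=np.array([-x[1],x[0],0])
for r in (60,80,100,120):
    p=v[r]; w=np.where(p[340:440]>195)[0]+340; e=[c for c in range(w.max()+3,460) if p[c]>140][0]
    A,B,C=onz(f,w.min(),r,115),onz(f,w.max()+1,r,115),onz(f,e,r,133)
    print(r,w.min(),w.max(),e,"thick",((B-A)@x).round(1),"gap to cab edge",((C-B)@x).round(1),A,C)
g=load('w1'); v=g['pixels'].mean(2)
for r in (30,60,100,140):
    p=v[r]; w=np.where(p[300:360]>165)[0]+300; print(r,w.min() if len(w) else 0,w.max() if len(w) else 0,[int(k) for k in p[300:365:2]])
E
python3 -m handwheel '{"translation":[[0,0.0005,0],[0,0.001,0],[0,0.001,0]],"twist":[[0,0,0],[0,0,0],[0,0,0]],"jaw":[255,255,255]}'
```

```text
60 373 394 422 thick 8.9 gap to cab edge 0.8 [ 700.6 -113.9  115. ] [ 708.4 -120.1  133. ]
80 370 391 418 thick 9.1 gap to cab edge 0.6 [ 697.3 -120.6  115. ] [ 705.6 -125.8  133. ]
100 368 387 415 thick 8.5 gap to cab edge 1.2 [ 694.3 -127.8  115. ] [ 703.1 -131.9  133. ]
120 365 384 411 thick 8.6 gap to cab edge 1.2 [ 690.7 -135.2  115. ] [ 700.1 -138.2  133. ]
30 300 334 [207, 199, 195, 194, 197, 198, 199, 187, 91, 83, 91, 78, 126, 211, 203, 207, 205, 208, 59, 43, 45, 44, 49, 51, 47, 66, 103, 132, 133, 128, 131, 127, 125]
60 300 332 [197, 201, 106, 87, 86, 85, 82, 89, 87, 89, 79, 130, 214, 206, 203, 204, 170, 88, 81, 87, 89, 93, 91, 88, 83, 133, 134, 132, 128, 133, 134, 134, 182]
100 300 359 [198, 106, 106, 107, 103, 104, 103, 104, 102, 107, 202, 197, 197, 201, 202, 99, 99, 97, 95, 101, 99, 85, 94, 133, 134, 132, 134, 133, 129, 157, 186, 181, 186]
140 354 359 [85, 85, 88, 84, 91, 86, 84, 85, 117, 118, 125, 122, 120, 91, 99, 100, 99, 102, 106, 92, 114, 132, 133, 132, 131, 133, 131, 173, 174, 181, 178, 178, 182]
time: 47.55
ee_pos: [618.1, -184.7, 109.9]
tool_rot: [0.841, 0.542, -0.002, -0.003]
wrist_force: [-14.8, -1.2, 13.7]
gripper_width: 0.105
gripper_force: 20.0
```

The gap between the drawer front and the cabinet edge is now about 1 mm, within calibration. The force rises without motion, so the drawer is at its stop. I'll press a little more, release, and rise.

```bash
python3 -m handwheel '{"translation":[[0,0.0008,0],[0,0.0012,0],[0,0.0012,0]],"twist":[[0,0,0],[0,0,0],[0,0,0]],"jaw":[255,255,255]}'
python3 -m handwheel '{"translation":[[0,0,0],[0,0,0],[0,0,0],[0,0,0],[0,0,-0.02],[0,0,-0.06],[0,0,-0.11],[0,0,-0.15],[0,0,-0.15],[0,0,-0.15]],"twist":[[0,0,0],[0,0,0],[0,0,0],[0,0,0],[0,0,0],[0,0,0],[0,0,0],[0,0,0],[0,0,0],[0,0,0]],"jaw":[200,168,168,168,168,168,168,168,168,168]}' 20
python3 - <<'E'
from h import *
f=grab_frame('wrist'); keep(f,'w19'); v=f['pixels'].mean(2); a=np.radians(-24.4); x=np.array([np.cos(a),np.sin(a),0]); y=np.array([-x[1],x[0],0])
t=grab_frame('top'); keep(t,'t19'); s=grab_frame('side'); keep(s,'s19')
for r in (40,60,80,100,120):
    p=v[r]; print(r,''.join('%x'%int(k//16) for k in p[270:400]))
H=np.array([617,-184.5,103]); u,w=proj(f,H).astype(int); print(u,w,[int(k) for k in v[w-15,u-15:u+20]])
for n,X,Y in [("P3",65,44),("P1",150,82),("P2",150,6),("B1",150,-82),("B2",60,-82)]:
    p=H*[1,1,0]+(X+55)*x+Y*y; print(n,proj(f,p+[0,0,97]),proj(f,p+[0,0,20]),proj(t,p+[0,0,97]))
for r in range(60,230,3): print(r,''.join('%x'%int(v[r,c]//16) for c in range(300,512,2)))
E
```

```text
time: 47.85
ee_pos: [618.2, -184.7, 109.8]
tool_rot: [0.841, 0.542, -0.003, -0.004]
wrist_force: [-19.2, 0.8, 16.6]
gripper_width: 0.103
gripper_force: 20.0
time: 48.85
ee_pos: [621.7, -185.2, 259.0]
tool_rot: [0.841, 0.542, 0.0, -0.001]
wrist_force: [-0.4, 0.4, -0.3]
gripper_width: 0.338
gripper_force: 0.0
40 cccccccccccccbbcbccbbbbcbbcccccccccbaaaaaaaaa742233677777777777777aaaaaaaaaaaaaa98888888888888777767777777865566766777777766655566
60 bbbccbbccbbccbbbccbcc95555555555545bddcccccdc7224578888888788878aaabaaaaabaaaaaaaaaaaaabaaaaaaaaaaaaaaaaaaaaaaaaaaaaaaaaaaaaabaaaa
80 ccbbcccbccccccbbbbbc86666666666659ccccccccca655578888888888888bbbbbbbbbbbbbbbbbbbbbbbbbbbbbbbbbbbbbbbbbbbbbbbbbbbbbbbbbbbbbbbbbbbb
100 ccccbbbbcccbbccbbcb8666666666666acccbccccb866678888888888888bbbbbbbbbbbbbbbbbbbbbbbbbbbbbbbbbbabbbbbbbbbbbbbbbbbbbbbbbbbbbbbbbbbbb
120 7776776766667777776555555555556bcccccccca76668888888888888ababbbbbbbbbbbbbbbbbbbbbbbbbbbbbbbbbbbbbbbbbbbbbbbbbbbbbbbbbbbbbbbbbbbbb
253 182 [160, 113, 108, 111, 111, 106, 109, 110, 109, 111, 107, 94, 82, 87, 91, 90, 94, 91, 87, 80, 81, 104, 113, 110, 
[... 5892 characters left out ...]
aaaaaaaaaaaaaaaaaaaaaaaaaaaaaaaaaa
213 7754443444babbaaaaaabaaaaabbbbbbbbbbbaaaaaaabaaaaaaababbaaabbbabaaaaaabaaaaaaaaaaaaaaaaaaaaaaaaaaaaaaaaaaa
216 7755344445baaaaaaaabaaaaabbbbbbbbbbbbaaaaaaaaaabaabaaaabaaaabbabaaaaaabaaaaaaaaaaaaaaaaaaaaaaaaaaaaaaaaaaa
219 7754444448baaaaaaaabaaaaaabbbbbbbbbabaaaaaaaaaaaaaaaaaaaaaabbaaaaaababaaaaaaaaaaaaaaaaaaaaaaaaaaaaaaaaaaaa
222 6664444439baaaaaabbaaaaaaabbbbbbbbbbbaaaaaaaaaaaaaabaaaaaaabbaaaaaaaabaaaaaaaaaaaaaaaaaaaaaaaaaaaaaaaaaaaa
225 765444444aaaaaaaaaaaaabaa9bbbbbbbbbbaaaaaaaaaabaaaaabaaaaaabbaaaaaaabbaaaaaaaaaaaaaaaaaaaaaaaaaaaaaaaaaaaa
228 235444446aaaaaaaaababaaaaabbbbbbbbbbbaaaaaaaaaaaaaabbaaaabbabaaaaaaaaaaaaaaaaaaaaaaaaaaaaaaaaaaaaaaaaaaaaa
```

```bash
python3 - <<'E'
from h import *
a=np.radians(-24.4); x=np.array([np.cos(a),np.sin(a),0])
for n,c0,th in (('w1',305,118),('w19',295,118)):
    f=load(n); v=f['pixels'].mean(2)
    for r in (70,80,90,100,110):
        p=v[r]; w=np.where(p[c0:c0+40]>180)[0]+c0; w=[k for k in w if k>(c0+8 if n=='w19' else 318)]
        e=[c for c in range(max(w)+4,460) if p[c]>th][0]
        B,C=onz(f,max(w)+1,r,115),onz(f,e,r,133); print(n,r,min(w),max(w),e,"gap",((C-B)@x).round(1))
t0,t1=load('top0'),load('t19'); d=np.abs(t0['pixels'].astype(int)-t1['pixels'].astype(int)).max(2)
for nm,p in dict(calc=[430,-400,14],pot=[500,492,35],pen=[430,115,8],fork=[745,40,9],case=[560,-440,22],driver=[560,225,35]).items():
    u,w=proj(t0,p).astype(int); print(nm,u,w,(d[w-12:w+13,u-12:u+13]>50).mean().round(2))
E
```

```text
w1 70 322 330 348 gap 10.1
w1 80 321 329 348 gap 11.1
w1 90 320 329 346 gap 9.4
w1 100 320 328 345 gap 9.6
w1 110 319 327 344 gap 9.8
w19 70 305 334 338 gap -2.2
w19 80 304 334 338 gap -2.2
w19 90 304 333 337 gap -2.3
w19 100 304 334 338 gap -2.3
w19 110 304 310 316 gap 1.0
calc 393 227 0.01
pot 106 211 0.0
pen 228 231 0.4
fork 250 132 0.0
case 404 185 0.0
driver 191 190 0.0
```

```bash
python3 - <<'E'
from h import *
for n in ('top0','t19'):
    p=load(n)['pixels'].astype(int); m=(p[...,2]>p[...,0]+30)&(p[...,2]>p[...,1]+15); m[:, :150]=0; m[:,350:]=0; ys,xs=np.where(m); print(n,len(xs),xs.mean(),ys.mean(),xs.min(),xs.max(),ys.min(),ys.max())
plan([450,-100,330])
E
```

```text
top0 107 232.25233644859813 244.3177570093458 230 235 225 264
t19 17 230.94117647058823 227.64705882352942 230 232 225 230
shift [ 0.0068 -0.1916 -0.0719] twist [0. 0. 0.] t 49.0
```

The pen's visible end hasn't moved; the rest of it is in the arm's shadow. I'll back off, check once more, and hand in.

```bash
python3 -m handwheel '{"translation":[[0,-0.04,-0.01],[0,-0.08,-0.03],[0,-0.12,-0.05],[0,-0.16,-0.07],[0,-0.16,-0.07],[0,-0.16,-0.07]],"twist":[[0,0,0],[0,0,0],[0,0,0],[0,0,0],[0,0,0],[0,0,0]],"jaw":[168,168,168,168,168,168]}'
python3 - <<'E'
from h import *
t0,t=load('top0'),grab_frame('top'); d=np.abs(t0['pixels'].astype(int)-t['pixels'].astype(int)).max(2)
for nm,(c,r) in dict(baseL=(165,259),baseR=(376,241),postA=(175,170),postB=(222,173),postC=(214,198)).items(): print(nm,(d[r-8:r+9,c-8:c+9]>50).mean().round(2))
print(hand_in())
E
```

```text
time: 49.6
ee_pos: [475.9, -119.2, 328.9]
tool_rot: [0.841, 0.542, -0.0, -0.001]
wrist_force: [0.5, 0.2, -1.1]
gripper_width: 0.34
gripper_force: 0.0
baseL 0.71
baseR 0.69
postA 0.18
postB 0.17
postC 0.13
the job is handed in; nothing more can be done
None
```

The job is handed in at about 50 s: the three posts on the breadboard stand upright in the wide bay, both magnetic bases are in the narrow bay, and the drawer is pushed to its stop (front within about 1 mm of the cabinet edge); the driver, pot, fork, calculator and case have not moved, and the pen's visible end has not either, though the rest of it was in shadow.

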